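# Close up the donated jewellery box

## Robot

A 6-joint arm with a two-finger parallel gripper is mounted at the origin on the work surface. World frame = base frame: x ahead of the robot, y to its left, z up, the work surface at z = 0. Lengths are in m, angles in rad, forces in N, time in s.
With the tool pointing down it reaches from about 0.275 to 0.85 m from the base axis. Payload 19 kg.
Tool frame: the origin (TCP) lies midway between the tips of the shut fingers; the grasp point (between the pads) lies 19 mm behind it; z points along the fingers, y is the line along which they close (so a half turn about z gives the same grasp; the last joint's range is limited). The gripper opens to 85 mm and grips with 20 to 120 N. Pads are 22 mm wide; open, the fingers measure 114 mm over their backs; the gripper's body (76 mm by 85 mm) begins 54 mm behind the grasp point. The pads swing forward as they close: fully open they stand 13 mm farther back than shut.
Start: joints at [-1.473, 0.15, 1.437, -0, 1.554, -0.134], TCP at [0.132, -0.56, 0.231] pointing down, gripper open.
Joint ranges: [-2.8, 2.8], [-0.68, 2.1], [0.12, 2.68], [-1.39, 4.53], [0.16, 2.79], [-2.81, 2.81]. Speed limits (rad/s): [1.89, 1.89, 2.22, 3.01, 3.01, 3.01].

## Interface

Orientations are given as a rotation vector (axis times angle).
In Python, from bench import r gives the robot as it stands.
- The arm moves only by the tool apply_moves, never from a script. Its argument "deltas" is a list that holds one entry, the list of rows, each a list of 5 numbers: the opening, from 0 (shut) to 1 (fully open), then the shift along the world's x, y, z in units of 0.03 m (1.0 is 0.03 m), then the turn about the world's z in units of 0.12 rad (1.0 is 0.12 rad). A call has 1 to 10 rows; each row shifts and turns the commanded pose from where the row before left it; what a row does not reach is not made up. A row lasts 1/10 s, in which the tool goes at most 50 mm and 8.59 degrees, less where a joint would pass 70% of its speed; a pose out of reach is approached as far as the arm can. A call with a number of a shift or a turn outside -1 to 1 is refused whole. A call with a gripper value outside its range is refused whole. The fingers move at their own pace and stop on an object; "squeeze" is the grip in N (left out, the last holds). Time passes only in rows, so rows that do not move let the fingers close. It gives the time, the measured TCP pose, the force, the opening and the grip force at its end, in the units of the state.
- r.read_state(): the state, without advancing time (a new reading comes with each control period).
- r.camera(name): name is "scene" or "top" or "wrist"; returns a dict with "img" (480x640x3 uint8, blue, green, red), "K" (3x3 intrinsics, pixels), "dist_coeffs" ([k1, k2, p1, p2, k3] as OpenCV has them; the pictures are not rectified), "camera_from_world" (4x4, takes a point from world to camera coordinates); the wrist camera has in their place "mount" (4x4, takes a point from camera to tool coordinates, whose origin is the TCP and whose axes are the flange's). Camera axes: x right, y down, z forward; pixel columns grow to the right and rows downward; lengths in m; the calibration is good to about 2 mm. A picture is of the moment at which its call begins: read the wrist's pose just before it. There is no depth.
- r.close_job(): hands the job in; it is judged then, once.
The state is a dict: "clock": time; "q": joint angles; "qvel": joint speeds; "joint_torque": joint torques, N m; "tcp_pos": TCP position; "tool_rot": TCP orientation; "wrist_force": force on the tool from outside, world axes, zero at the start; "ft_torque": the same for the moment, N m; "gripper_width": finger opening in m; "grip_force": force on a finger pad.
Only numpy, scipy, OpenCV 4.12 (cv2) and the standard library are available. Lean on these libraries where they do the work, as an engineer would, in place of code of your own. Each camera call takes 0.05 s, during which the arm holds its last target. There are 200 camera calls.

## Task

The dark wooden jewellery box has been checked and has to go on sale shut: push both of its drawers fully home, flush with the front, and swing its mirror lid forward and down until it lies fully closed. Use only light fingertip pushes, without gripping anything: do not let the lid slam, do not shove, tip or lift the box, and leave the donations around it where they are.

Things in the scene. Friction and masses are not known exactly. Their poses are not given: they have to be found in the camera images.
- box: Jewellery box of dark wood, 170 mm deep (its own x), 280 mm wide (y), 125 mm high without the lid, 139 mm with the lid shut; 2 to 3 kg, standing loose on four rubber feet (it slides if pushed level with more than 10 to 20 N). Origin at the centre of its underside, z up. Its front, with the two drawers, is the face at x = -85 mm and looks roughly towards the robot; the lid is hinged along the top of the back, x = +85 mm. The top is an open tray. Its heading differs each time.
- upper (a joint): How far the upper drawer stands out of the box front, m: 0 fully home (front face flush with the box front), 0.05 at its stop. Slides along the box's -x as it opens, with about 1.5 N of friction, and stays where it is left. Starts partly open.
- upper_front (a point): Centre of the upper drawer's front face, moving with the drawer. The face is plain dark wood, 260 mm wide and 33 mm high, its centre 73 mm above the table; two brass knobs, 16 mm in diameter and standing 15 mm out, sit 80 mm to either side of the centre. x points into the box, z up.
- lower (a joint): How far the lower drawer stands out of the box front, m: 0 fully home, 0.05 at its stop; same slide and friction as the upper one. Either drawer may be the farther out.
- lower_front (a point): Centre of the lower drawer's front face, moving with the drawer: like the upper one, 260 mm wide, 35 mm high, its centre 33 mm above the table, knobs also 80 mm to either side.
- lid (a joint): Angle of the lid, rad: 0 shut (lying level on the box), 1.57 upright, 1.6 its stop. A stiff hinge (about 0.4 N m) holds it wherever it is left. Starts between half raised and upright.
- lid_hinge (a point): Middle of the lid's hinge line, which runs along the box's y, at the top of the back: box x = +85 mm, 125 mm above the table.
- lid_edge (a point): Middle of the lid's free edge, on its outer face, moving with the lid. The lid is a flat panel 170 mm from hinge to free edge, 280 mm wide and 14 mm thick, with a mirror inside. The point's x points from the free edge to the hinge, z out of the outer face (up when shut, to the back of the box when upright). Shut, this point is at box x = -85 mm, 139 mm above the table.
- mug: Blue mug, 80 mm in diameter, 95 mm high, to the left beside the box; leave it. Origin at the centre of its underside, as for all the following.
- perfume: Amber glass bottle, 44 mm in diameter, 95 mm high, right beside the box; leave it.
- tape_roll: Roll of packing tape lying flat, 104 mm in diameter, 48 mm high, left of the back of the box; leave it.
- tape_measure: Yellow pocket tape measure, 62 x 66 x 34 mm, near the right front corner of the box; leave it.
- bud_vase: White bud vase, 56 mm in diameter, 110 mm high, behind the right half of the box; leave it.
- ring_dish: Small white dish, 84 mm in diameter, 28 mm high, near the left front corner of the box; leave it.

How it is judged:
By the outcome, as a careful person would: the job done as asked, in the order asked, and still so for the second after the job is handed in, with the robot touching nothing.
It also fails if it takes over 51 s, if anything falls off the work surface, if the arm or the gripper's body presses on something with over 40 N, if the wrist force passes 120 N, or if a joint passes its speed limit or range.

## Working session

There is one attempt and no reset: what is moved stays moved. The work goes in short steps, Python scripts to look and compute and a tool call to move; the robot and the scene stay as the last step left them, time stands still between calls to the robot, and variables do not carry over. Pictures are saved under pics/ and viewed, at most 10 in all, crops included, and the job is handed in when it is done.

Besides the shell and the picture viewer there is one more tool, called as a command line: name --argument value ..., lists and objects as JSON in quotes. apply_moves: Moves the arm, as the interface text tells. Shifts and turns lie within -1 to 1; 1 stands for 0.03 m of shift or 0.12 rad of turn. Its arguments: {"type":"object","properties":{"deltas":{"type":"array"},"squeeze":{"type":"number"}},"required":["deltas"]}

```bash
mkdir -p pics; ls; cat > h.py <<'E'
import numpy as np, cv2
from bench import r
def ray(c,uv):
    p=cv2.undistortPoints(np.array([[uv]],float),c["K"],c["dist_coeffs"])[0,0]
    T=np.array(c["camera_from_world"]);R=T[:3,:3];o=-R.T@T[:3,3]
    d=R.T@np.array([p[0],p[1],1]);return o,d/np.linalg.norm(d)
def onz(c,uv,z):
    o,d=ray(c,uv);return o+d*(z-o[2])/d[2]
def proj(c,P):
    T=np.array(c["camera_from_world"])
    return cv2.projectPoints(np.array(P,float).reshape(-1,3),cv2.Rodrigues(T[:3,:3])[0],T[:3,3],c["K"],c["dist_coeffs"])[0][:,0]
E
python3 - <<'E'
from h import *
import pickle
s=r.read_state();print(s)
for n in("scene","top"):
    c=r.camera(n);c={k:np.array(v) if k!="name" else v for k,v in c.items()}
    pickle.dump(c,open(n+".pkl","wb"));cv2.imwrite(f"pics/{n}0.png",c["img"])
    T=c["camera_from_world"];print(n,-T[:3,:3].T@T[:3,3],T[2,:3])
E
```

```text
pics
{'clock': 0.0, 'q': array([-1.47297389e+00,  1.50951872e-01,  1.43800957e+00, -1.73848437e-05,
        1.55380167e+00, -1.33974455e-01]), 'qvel': array([-0.00069827,  0.00100769, -0.0001371 ,  0.00015806,  0.00014262,
        0.00011311]), 'joint_torque': array([-2.20086731e-03, -7.13040733e+01, -5.70882332e+01, -3.66942804e-04,
        8.67627910e-03, -4.61578236e-05]), 'tcp_pos': array([ 0.13205844, -0.55938009,  0.23070558]), 'tool_rot': array([-3.11935384e+00, -3.63156233e-01, -5.93018197e-06]), 'wrist_force': array([ 0.39060458,  0.32369208, -0.65411179]), 'ft_torque': array([ 0.02757924, -0.03748222,  0.02614655]), 'grip_force': 0.0, 'gripper_width': 0.08538635616950913}
scene [ 0.90639878 -0.29078905  0.89292996] [-0.34347847  0.3544109  -0.86972148]
top [0.47059133 0.04991491 0.97001663] [ 0.12235125 -0.01620066 -0.99235463]
```

View pics/scene0.png

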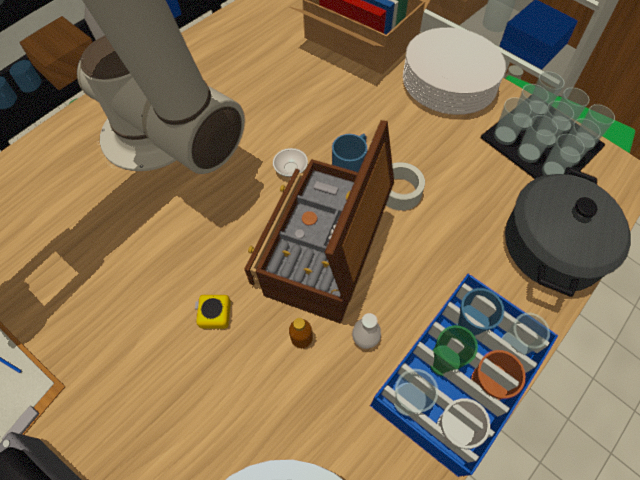

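View pics/top0.png

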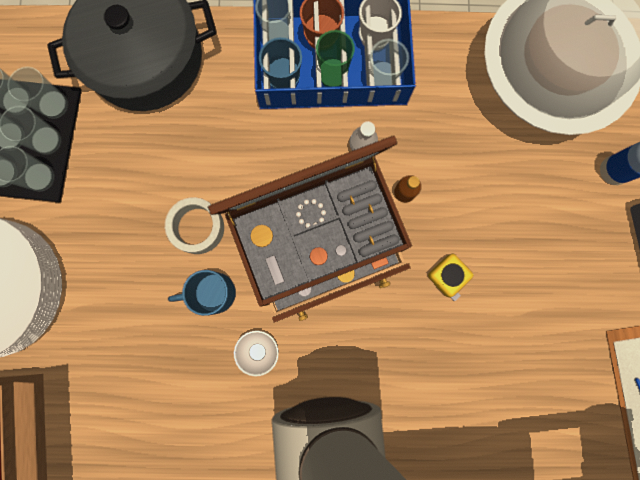

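The top view shows the box at about (320,235), turned about 20°. The upper drawer front runs from (274,318) to (409,266), and the lid is near upright, with its free edge from (211,210) to (395,140). I'll zoom in for the corners.

```bash
python3 - <<'E'
import pickle,cv2
c=pickle.load(open("top.pkl","rb"))["img"][125:335,195:435]
a=cv2.resize(c,None,fx=3.3,fy=2.85,interpolation=cv2.INTER_CUBIC)
a=cv2.resize(c,(686,600),interpolation=cv2.INTER_CUBIC)
cv2.imwrite("pics/t1.png",cv2.convertScaleAbs(a,alpha=1.6,beta=10))
c=pickle.load(open("scene.pkl","rb"))["img"][110:330,235:435]
cv2.imwrite("pics/s1.png",cv2.convertScaleAbs(cv2.resize(c,(545,600),interpolation=cv2.INTER_CUBIC),alpha=1.6,beta=10))
E
```

```text
(no output)
```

View pics/t1.png

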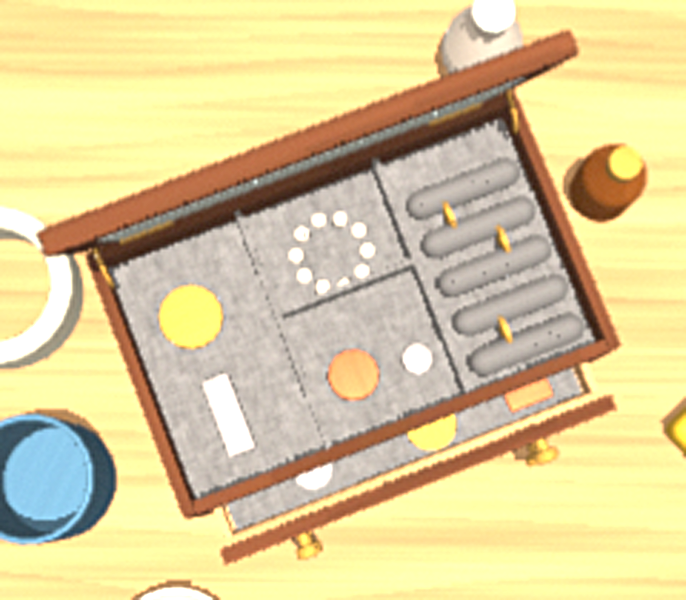

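View pics/s1.png

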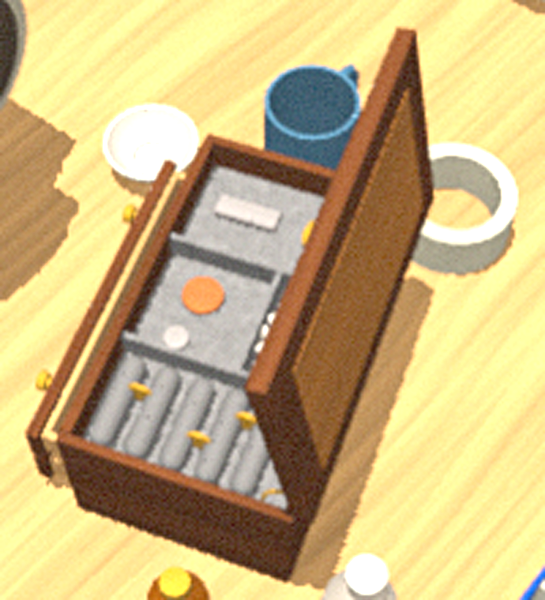

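The upper drawer's front top edge runs crop (226,563)–(614,405), and the box's front top corners are at crop (188,515) and (619,345). The lower drawer is hidden under the upper one, so it is less open. I'll compute positions next.

```bash
python3 - <<'E'
from h import *
import pickle
t=pickle.load(open("top.pkl","rb"));s=pickle.load(open("scene.pkl","rb"))
T=lambda u,v:(195+u/2.858,125+v/2.857)
S=lambda u,v:(235+u/2.725,110+v/2.727)
np.set_printoptions(precision=4,suppress=True)
fl=onz(t,T(188,515),.125);fr=onz(t,T(619,345),.125)
y=fl-fr;print("front",fl,fr,np.linalg.norm(y));y/=np.linalg.norm(y)
x=np.array([y[1],-y[0],0]);print("yaw",np.arctan2(x[1],x[0]))
for p in[(72,432),(297,517)]: pass
print("scene front R corner",onz(s,S(62,435),.125), "FL",onz(s,S(207,138),.125))
dl=onz(t,T(226,563),.0895);dr=onz(t,T(614,405),.0895);print("drawer",dl,dr,np.linalg.norm(dl-dr),(fl-dl)@x,(fr-dr)@x)
print("scene drawer",onz(s,S(30,436),.0895),onz(s,S(170,163),.0895))
def tri(a,b):
    o1,d1=ray(t,a);o2,d2=ray(s,b)
    A=np.array([d1,-d2]).T;k=np.linalg.lstsq(A,o2-o1,rcond=None)[0]
    p,q=o1+k[0]*d1,o2+k[1]*d2;return (p+q)/2,np.linalg.norm(p-q)
R,e=tri(T(570,33),S(297,372));print("lid R outer",R,e)
L,e2=tri(T(40,232),S(413,30));print("lid L outer",L,e2,np.linalg.norm(L-R))
C=(fl+fr)/2+.085*x;C[2]=0
print("box",C)
for P in(L,R): print("boxframe",(P-C)@x,(P-C)@y,P[2])
E
```

```text
front [0.4557 0.1383 0.125 ] [ 0.5595 -0.1168  0.125 ] 0.2754003296470145
yaw 0.38649684072645696
scene front R corner [ 0.5631 -0.1137  0.125 ] FL [0.4603 0.1346 0.125 ]
drawer [0.4263 0.1181 0.0895] [ 0.5257 -0.1203  0.0895] 0.2583167611695964 0.034834256567983016 0.032620148283852644
scene drawer [ 0.5312 -0.1214  0.0895] [0.4354 0.1162 0.0895]
lid R outer [ 0.7005 -0.0523  0.3014] 0.02019142044240362
lid L outer [0.5931 0.1958 0.2913] 0.0003895379594621156 0.2705370168785122
box [0.5864 0.0428 0.    ]
boxframe 0.06385047098648287 0.13914575335960158 0.29130853169690657
boxframe 0.06988920452663872 -0.13113608712957378 0.3013851333333386
```

apply_moves --deltas '[[[1,0.5,0.98,0,0.8],[1,0.5,0.98,0,0.8],[1,0.5,0.98,0,0.8],[1,0.5,0.98,0,0.8],[1,0.5,0.98,0,0.8],[1,0.5,0.98,0,0.8],[1,0.5,0.98,0,0.8],[1,0.5,0.98,0,0.8],[1,0.5,0.98,0,0.8],[1,0.5,0.98,0,0.8]]]'

```text
clock: 1.1
tcp_pos: [0.2823, -0.2643, 0.2311]
tool_rot: [-2.597, -1.768, 0.0]
wrist_force: [0.8, -0.3, 0.1]
gripper_width: 0.0854
grip_force: 0.0
```

apply_moves --deltas '[[[1,0.5,0.98,0,0.8],[1,0.5,0.98,0,0.8],[1,0.5,0.98,0,0.8],[1,0.5,0.98,0,0.8],[1,0.5,0.98,0,0.8],[1,0.5,0.98,0,0.8],[1,0.5,0.98,0,0.8],[1,0.5,0.98,0,0.8],[1,0,0,0,0],[1,0,0,0,0]]]'

```text
clock: 2.1
tcp_pos: [0.402, -0.03, 0.231]
tool_rot: [-1.748, -2.609, 0.001]
wrist_force: [-0.4, -0.4, 0.4]
gripper_width: 0.0855
grip_force: 0.0
```

```bash
python3 - <<'E'
from h import *
s=r.read_state();print(s["clock"],s["tcp_pos"],s["tool_rot"],s["wrist_force"])
c=r.camera("wrist");print(c["mount"]);cv2.imwrite("pics/w1.png",c["img"])
E
```

```text
2.1 [ 0.40196188 -0.02995269  0.2310011 ] [-1.74845370e+00 -2.60921393e+00  7.31839345e-04] [-0.39021687 -0.41259014  0.38534601]
[[ 3.47989779e-04 -9.60271850e-01 -2.79066038e-01  7.11015369e-02]
 [ 9.99999909e-01  2.65734544e-04  3.32582015e-04 -9.73430331e-04]
 [-2.45211660e-04 -2.79066129e-01  9.60271855e-01 -1.43325768e-01]
 [ 0.00000000e+00  0.00000000e+00  0.00000000e+00  1.00000000e+00]]
```

View pics/w1.png

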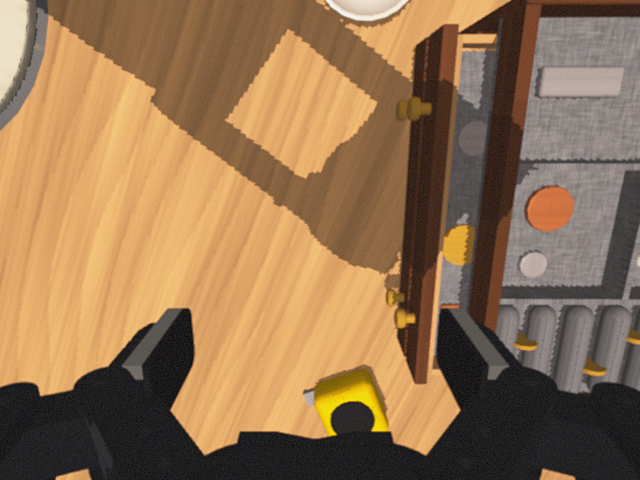

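The wrist view shows the upper drawer's front edge from (443,27) to (415,381). Its knobs are at (413,109) and (404,318), and a lower-drawer knob shows at (395,298), so the lower drawer is also out. The finger knuckles spread wide at the bottom, so I'll check their clearance.

```bash
python3 - <<'E'
from h import *
np.set_printoptions(precision=4,suppress=True)
s=r.read_state();c=r.camera("wrist")
c={k:np.array(v) for k,v in c.items() if k!="name"}
W=np.eye(4);W[:3,:3]=cv2.Rodrigues(s["tool_rot"])[0];W[:3,3]=s["tcp_pos"]
M=c["mount"]
t=dict(c);t["camera_from_world"]=np.linalg.inv(M)   # tool coords
for uv in[(622,400),(545,385),(510,380),(490,312),(440,310)]:
    print(uv,[onz(t,uv,z)[:2].round(4) for z in(-.013,-.03,-.045,-.06,-.075)])
c["camera_from_world"]=np.linalg.inv(W@M)
print("tool y",W[:3,1])
C=np.array([.588,.042]);x=np.array([.926,.377]);y=np.array([-.377,.926])
def b(uv,z):
    p=onz(c,uv,z);q=p[:2]-C;return p,q@x,q@y
print("upL",b((443,27),.0895));print("upR",b((415,381),.0895))
print("boxfront",b((527,0),.125),b((472,345),.125),b((498,300),.125))
print("up knobs",b((413,109),.073),b((404,318),.073));print("low knob",b((395,298),.033))
E
```

```text
(622, 400) [array([-0.0282,  0.1127]), array([-0.0153,  0.0978]), array([-0.0039,  0.0848]), array([0.0076, 0.0717]), array([0.019 , 0.0586])]
(545, 385) [array([-0.0219,  0.0834]), array([-0.0098,  0.0724]), array([0.0009, 0.0627]), array([0.0116, 0.0529]), array([0.0223, 0.0432])]
(510, 380) [array([-0.0199,  0.0703]), array([-0.008,  0.061]), array([0.0025, 0.0528]), array([0.0129, 0.0446]), array([0.0234, 0.0364])]
(490, 312) [array([0.0073, 0.0598]), array([0.0157, 0.0519]), array([0.023 , 0.0449]), array([0.0303, 0.0379]), array([0.0377, 0.0309])]
(440, 310) [array([0.0081, 0.0425]), array([0.0163, 0.0368]), array([0.0235, 0.0318]), array([0.0308, 0.0268]), array([0.0381, 0.0218])]
tool y [ 0.9255  0.3787 -0.0007]
upL (array([0.4268, 0.1171, 0.0895]), np.float64(-0.12092132419192506), np.float64(0.13034207815231966))
upR (array([ 0.5238, -0.1198,  0.0895]), np.float64(-0.12043954506830734), np.float64(-0.12560727141788133))
boxfront (array([0.456 , 0.1355, 0.125 ]), np.float64(-0.08699095027903686), np.float64(0.1363827392084316)) (array([ 0.5285, -0.0603,  0.125 ]), np.float64(-0.09367525392740352), np.float64(-0.07230036637029398)) (array([ 0.5284, -0.0244,  0.125 ]), np.float64(-0.08019578617677124), np.float64(-0.03898831788389679))
up knobs (array([0.4343, 0.068 , 0.073 ]), np.float64(-0.1325043208079032), np.float64(0.08200445444303035)) (array([ 0.4984, -0.0793,  0.073 ]), np.float64(-0.1287051249347079), np.float64(-0.07856025981303162))
low knob (array([ 0.4988, -0.0796,  0.033 ]), np.float64(-0.12846899364623454), np.float64(-0.07901543355247065))
```

```bash
python3 - <<'E'
from h import *
import pickle
np.set_printoptions(precision=4,suppress=True)
t=pickle.load(open("top.pkl","rb"))
C=np.array([.588,.042]);x=np.array([.926,.377]);y=np.array([-.377,.926])
for n,uv,z in(("tape",(452,275),.034),("dish",(257,353),.028),("mug",(209,292),.095),("perf",(413,182),.095)):
    p=onz(t,uv,z)[:2];print(n,p,(p-C)@x,(p-C)@y)
p=r.read_state()["tcp_pos"][:2];print("tcp box",(p-C)@x,(p-C)@y)
g=C-.215*x-.079*y;print("goal",g,(g-p)/.03)
E
```

```text
tape [ 0.5146 -0.211 ] -0.16339746629825208 -0.20662065689599407
dish [0.3662 0.1533] -0.16347653290827194 0.18668691002799812
mug [0.4769 0.2323] -0.031117931003551872 0.2180438490248776
perf [ 0.6783 -0.1265] 0.020058341186492856 -0.19010971862001066
tcp box -0.19992890540534294 0.0026630706922231165
goal [ 0.4187 -0.1122] [ 0.5635 -2.7091]
```

apply_moves --deltas '[[[1,0.14,-0.68,0,0],[1,0.14,-0.68,0,0],[1,0.14,-0.68,0,0],[1,0.14,-0.68,-0.9,0],[1,0,0,-0.9,0],[1,0,0,-0.9,0],[1,0,0,-0.9,0],[1,0,0,-0.9,0],[1,0,0,-0.9,0],[1,0,0,0,0]]]'

```text
clock: 3.2
tcp_pos: [0.4168, -0.1122, 0.0666]
tool_rot: [-1.751, -2.603, 0.001]
wrist_force: [-0.8, -0.0, 1.1]
gripper_width: 0.0854
grip_force: 0.0
```

apply_moves --deltas '[[[1,0,0,-0.7,0],[1,0,0,-0.7,0],[1,0,0,-0.4,0],[1,0,0,0,0],[1,0,0,0,0]]]'

```text
clock: 3.7
tcp_pos: [0.4193, -0.1125, 0.0163]
tool_rot: [1.751, 2.608, 0.0]
wrist_force: [0.2, -0.4, 0.6]
gripper_width: 0.0853
grip_force: 0.0
```

```bash
python3 - <<'E'
from h import *
s=r.read_state();print(s["clock"],s["tcp_pos"],s["wrist_force"])
c=r.camera("wrist");cv2.imwrite("pics/w2.png",c["img"])
E
```

```text
3.7 [ 0.41925186 -0.11246005  0.01628841] [ 0.20236322 -0.43154936  0.5549184 ]
```

View pics/w2.png

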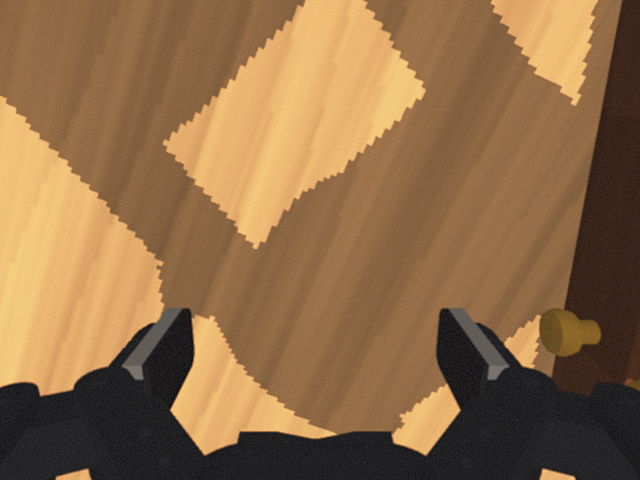

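Lower knob is at (565,332), and the upper one is just visible at (630,385). The finger back is aligned with both. Pushing gently.

apply_moves --deltas '[[[1,0.154,0.063,0,0],[1,0.154,0.063,0,0],[1,0.154,0.063,0,0],[1,0.154,0.063,0,0],[1,0.154,0.063,0,0],[1,0.154,0.063,0,0]]]'

```text
clock: 4.35
tcp_pos: [0.447, -0.1004, 0.0153]
tool_rot: [-1.75, -2.609, 0.0]
wrist_force: [-2.2, -0.9, 2.1]
gripper_width: 0.0855
grip_force: 1.6
```

apply_moves --deltas '[[[1,0.154,0.063,0,0],[1,0.154,0.063,0,0],[1,0.154,0.063,0,0]]]'

```text
clock: 4.65
tcp_pos: [0.46, -0.0954, 0.0152]
tool_rot: [-1.75, -2.608, 0.003]
wrist_force: [-16.4, -11.9, 9.6]
gripper_width: 0.0853
grip_force: 10.1
```

```bash
python3 - <<'E'
from h import *
C=np.array([.588,.042]);x=np.array([.926,.377]);y=np.array([-.377,.926])
s=r.read_state();p=s["tcp_pos"][:2]-C;print(p@x,p@y,s["tcp_pos"],s["wrist_force"][:2]@x,s["wrist_force"],s["ft_torque"])
E
```

```text
-0.17035093283677247 -0.07891888258938219 [ 0.45995688 -0.09535544  0.01518278] -19.644014619122874 [-16.35780576 -11.92755035   9.59382399] [-1.06462481  1.26090187 -0.34488713]
```

apply_moves --deltas '[[[1,-0.154,-0.063,0,0],[1,-0.308,-0.126,0,0],[1,-0.308,-0.126,0,0],[1,-0.308,-0.126,0,0],[1,-0.308,-0.126,0,0],[1,0,0,0,0]]]'

```text
clock: 5.25
tcp_pos: [0.4177, -0.1124, 0.0153]
tool_rot: [-1.751, -2.608, 0.0]
wrist_force: [0.1, 0.1, -0.6]
gripper_width: 0.0855
grip_force: 0.0
```

```bash
python3 - <<'E'
from h import *
s=r.read_state();print(s["clock"],s["tcp_pos"],s["wrist_force"])
im=[]
for n in("top","scene"):
    c=r.camera(n);im.append(c["img"])
    cv2.imwrite(f"pics/{n}1raw.png",c["img"])
a=cv2.resize(im[0][150:340,230:430],(400,380),interpolation=cv2.INTER_CUBIC);b=cv2.resize(im[1][140:330,220:400],(400,422),interpolation=cv2.INTER_CUBIC)[:380]
cv2.imwrite("pics/m1.png",cv2.convertScaleAbs(np.hstack([a,b]),alpha=1.6,beta=10))
E
```

```text
5.25 [ 0.41772331 -0.11241166  0.01531064] [ 0.10600031  0.14816377 -0.63041001]
```

View pics/m1.png

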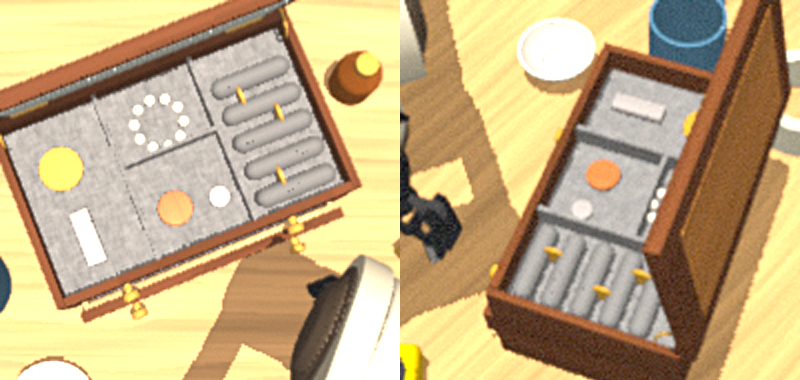

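The left half (top view) shows the upper drawer now flush. The lower front is still out, from (85,315) to (342,212) in the crop, so the finger's linkage hit the upper knob first. I'll measure whether the box shifted and how far the lower drawer stands out.

```bash
python3 - <<'E'
from h import *
import pickle
np.set_printoptions(precision=4,suppress=True)
t=pickle.load(open("top.pkl","rb"));a=t["img"];b=cv2.imread("pics/top1raw.png")
# tray shift: template match of tray features
pts=[]
for (u,v) in((262,236),(318,256),(311,213),(370,190),(275,270),(390,232)):
    w=12;T=a[v-w:v+w,u-w:u+w];S=b[v-w-10:v+w+10,u-w-10:u+w+10]
    m=cv2.matchTemplate(S,T,cv2.TM_CCOEFF_NORMED);_,sc,_,l=cv2.minMaxLoc(m)
    # subpixel
    i,j=l[1],l[0];f=lambda p,q,r_:(p-r_)/(2*(p-2*q+r_)) 
    du=j-10+(f(m[i,j-1],m[i,j],m[i,j+1]) if 0<j<20 else 0);dv=i-10+(f(m[i-1,j],m[i,j],m[i+1,j]) if 0<i<20 else 0)
    p0=onz(t,(u,v),.1);p1=onz(t,(u+du,v+dv),.1);print((u,v),round(sc,3),(p1-p0)[:2]*1000,"mm")
C=np.array([.588,.042]);x=np.array([.926,.377]);y=np.array([-.377,.926])
for n,uv,z in(("lowL",(272.5,307.5),.0505),("lowR",(401,256),.0505),("upknobL",(295,296),.073),("upR",(376,262.5),.073),("loL",(299,304),.033),("loR",(378.5,271.5),.033)):
    q=onz(t,uv,z)[:2]-C;print(n,q@x,q@y)
E
```

```text
(262, 236) 0.956 [2.399  2.3087] mm
(318, 256) 0.993 [3.6079 1.8589] mm
(311, 213) 0.931 [3.5355 2.8606] mm
(370, 190) 0.949 [4.8367 3.3104] mm
(275, 270) 0.987 [3.082  1.8707] mm
(390, 232) 0.945 [4.8807 2.4084] mm
lowL -0.09606664824106137 0.12829285867467288
lowR -0.0949202144830068 -0.127058803211343
upknobL -0.09196194337582775 0.0817796761729019
upR -0.08947545380866775 -0.07592934326447155
loL -0.10789583548576075 0.08153797919089119
loR -0.1061907363898239 -0.0795926649408843
```

The box slid about 4 mm and the lower drawer is still about 15 mm out. I need the finger's outline before pushing again, so I'll look at the gripper up close.

```bash
python3 - <<'E'
import cv2,numpy as np
a=cv2.imread("pics/w2.png")[290:480,400:640];b=cv2.imread("pics/scene1raw.png")[150:320,130:290]
g=lambda i,s:(255*(cv2.resize(i,s,interpolation=cv2.INTER_CUBIC)/255.)**.4).astype(np.uint8)
cv2.imwrite("pics/g.png",np.hstack([g(a,(432,342)),g(b,(322,342))]))
E
```

```text
(no output)
```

View pics/g.png

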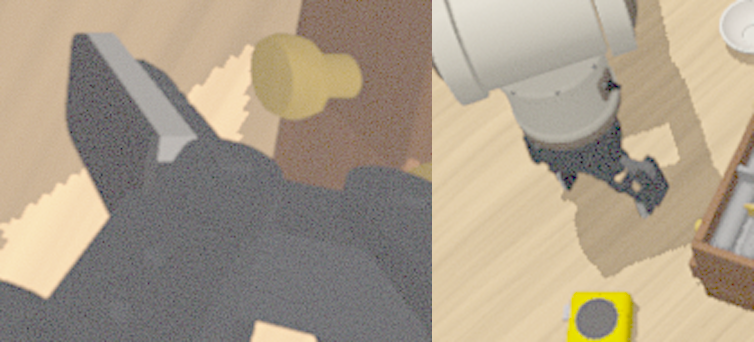

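The finger back is vertical only near the tip; above it, the joint lobes stick out about 15 mm, but the finger's side (22 mm wide) looks flat. So I'll push the lower front's right end with the finger side, keeping the gripper body outside the box's right side. Repositioning now.

apply_moves --deltas '[[[1,-0.2,-0.1,0.9,0],[1,0,0,0.9,0],[1,0,0,0.9,1],[1,0,0,0.9,1],[1,0,0,0.9,1],[1,0.4,-0.2,0.7,1],[1,0.4,-0.2,0,1],[1,0.4,-0.2,0,1],[1,0.4,-0.2,0,1],[1,0.4,-0.2,0,1]]]'

```text
clock: 6.35
tcp_pos: [0.4737, -0.1451, 0.1713]
tool_rot: [0.34, 3.123, -0.0]
wrist_force: [0.6, -0.2, 0.3]
gripper_width: 0.0851
grip_force: 0.0
```

apply_moves --deltas '[[[1,0.5,-0.2,0,1],[1,0.5,-0.2,0,1],[1,0.5,-0.2,0,1],[1,0.4,-0.2,0,1],[1,0.36,-0.2,-0.9,1],[1,0,0,-0.9,0.17],[1,0,0,-0.9,0],[1,0,0,-0.9,0],[1,0,0,0,0],[1,0,0,0,0]]]'

```text
clock: 7.35
tcp_pos: [0.541, -0.1749, 0.0638]
tool_rot: [0.622, -3.079, -0.0]
wrist_force: [0.9, -0.1, 0.4]
gripper_width: 0.0853
grip_force: 0.0
```

```bash
python3 - <<'E'
from h import *
C=np.array([.588,.042]);x=np.array([.926,.377]);y=np.array([-.377,.926])
s=r.read_state();p=s["tcp_pos"][:2]-C;v=s["tool_rot"];print(s["clock"],p@x,p@y,s["tcp_pos"],"yaw x",2*np.arctan2(v[1],v[0]),s["wrist_force"],s["q"])
c=r.camera("wrist");cv2.imwrite("pics/w3.png",(255*(c["img"]/255.)**.6).astype(np.uint8))
E
```

```text
7.35 -0.12533902447891762 -0.18315657074864883 [ 0.54096751 -0.17494149  0.06378899] yaw x -2.7428470260630013 [ 0.87059131 -0.09026243  0.44366529] [-4.48240991e-01  2.50146952e-01  1.66966294e+00 -4.66472229e-05
  1.22201596e+00 -2.41776700e+00]
```

View pics/w3.png

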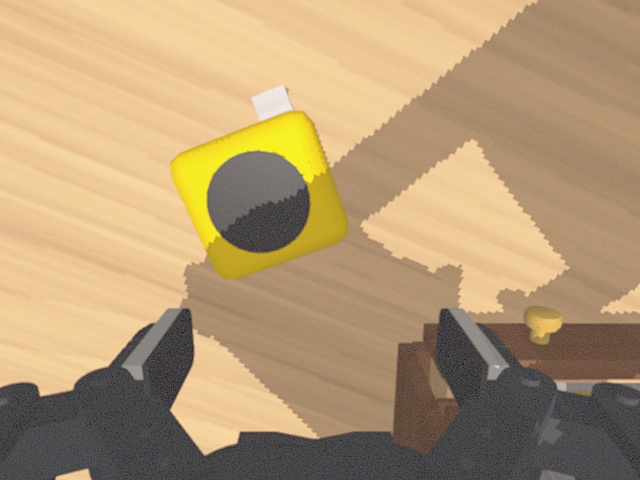

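The wrist view shows the lower front's right end at (424,325), parallel to the image rows, and the box's right side at (398,344). The tape measure is clear. I'll compute the offsets in tool coordinates.

```bash
python3 - <<'E'
from h import *
np.set_printoptions(precision=4,suppress=True)
s=r.read_state();c=r.camera("wrist");c={k:np.array(v) for k,v in c.items() if k!="name"}
c["camera_from_world"]=np.linalg.inv(c["mount"]);h=s["tcp_pos"][2]
for n,uv,z in(("slab top end",(424,346),.0505),("slab bot end",(424,325),.0155),("slab bot far",(640,323),.0155),("slab front top",(500,348),.0505),("box corner top",(398,344),.125),("box corner low",(398,344),.04),("knob",(543,311),.033)):
    print(n,onz(c,uv,h-z))
E
```

```text
slab top end [-0.0213  0.0472  0.0141]
slab bot end [-0.0298  0.0568  0.0491]
slab bot far [-0.0284  0.1676  0.0491]
slab front top [-0.0222  0.0799  0.0141]
box corner top [ 0.0233  0.0191 -0.0604]
box corner low [-0.0265  0.0384  0.0246]
knob [-0.0132  0.1063  0.0316]
```

apply_moves --deltas '[[[1,-0.03,0.077,-0.7,0],[1,0,0,-0.76,0],[1,0,0,0,0],[1,0.123,0.052,0,0],[1,0.123,0.052,0,0],[1,0.123,0.052,0,0],[1,0,0,0,0]]]'

```text
clock: 8.15
tcp_pos: [0.5515, -0.1678, 0.0198]
tool_rot: [-0.622, 3.079, -0.001]
wrist_force: [-0.5, 1.0, 0.2]
gripper_width: 0.0855
grip_force: 0.0
```

apply_moves --deltas '[[[1,0.061,0.026,0,0],[1,0.061,0.026,0,0],[1,0.061,0.026,0,0]]]'

```text
clock: 8.45
tcp_pos: [0.5564, -0.1656, 0.0195]
tool_rot: [0.622, -3.079, 0.0]
wrist_force: [0.1, -0.1, -0.3]
gripper_width: 0.0855
grip_force: 0.0
```

apply_moves --deltas '[[[1,0.061,0.026,0,0],[1,0.061,0.026,0,0],[1,0.061,0.026,0,0]]]'

```text
clock: 8.75
tcp_pos: [0.5619, -0.1633, 0.0194]
tool_rot: [0.622, -3.079, 0.0]
wrist_force: [-2.1, -0.1, 0.1]
gripper_width: 0.0855
grip_force: 0.8
```

```bash
cat >> h.py <<'E'
def near(c,s): # lower slab/box geometry seen from the wrist, tool coords
    c={k:np.array(v) for k,v in c.items() if k!="name"};c["camera_from_world"]=np.linalg.inv(c["mount"]);return c
E
python3 - <<'E'
from h import *
s=r.read_state();c=r.camera("wrist");cv2.imwrite("pics/w4.png",c["img"]);print(s["tcp_pos"],s["wrist_force"])
c=near(c,s);i=cv2.cvtColor(c["img"],cv2.COLOR_BGR2HSV)
# brass knob
m=cv2.inRange(i,(15,120,50),(30,255,200));m[:,:500]=0
n,l,st,ce=cv2.connectedComponentsWithStats(m)
for k in range(1,n):
    if st[k,4]>100: print(st[k],ce[k],onz(c,tuple(ce[k]),s["tcp_pos"][2]-.033))
E
```

```text
[ 0.56186779 -0.16332006  0.01944708] [-2.0531899  -0.11844128  0.12967527]
[  500     0   140   358 23513] [578.18406839 149.13345809] [ 0.06332969  0.08124938 -0.01355292]
```

apply_moves --deltas '[[[1,0.061,0.026,0,0],[1,0.061,0.026,0,0]]]'

```text
clock: 9.0
tcp_pos: [0.5656, -0.1617, 0.0194]
tool_rot: [0.622, -3.079, 0.0]
wrist_force: [-1.1, -1.5, -0.1]
gripper_width: 0.0858
grip_force: 0.8
```

apply_moves --deltas '[[[1,0.031,0.013,0,0],[1,0.031,0.013,0,0]]]'

```text
clock: 9.2
tcp_pos: [0.5674, -0.161, 0.0194]
tool_rot: [0.622, -3.079, 0.0]
wrist_force: [-0.6, -1.1, 0.2]
gripper_width: 0.0853
grip_force: 0.8
```

apply_moves --deltas '[[[1,0.031,0.013,0,0],[1,0.031,0.013,0,0]]]'

```text
clock: 9.4
tcp_pos: [0.569, -0.1603, 0.0194]
tool_rot: [0.622, -3.079, 0.0]
wrist_force: [-5.9, -4.6, 1.3]
gripper_width: 0.0856
grip_force: 0.8
```

apply_moves --deltas '[[[1,0.031,0.013,0,0]]]'

```text
clock: 9.5
tcp_pos: [0.5699, -0.1602, 0.0194]
tool_rot: [0.622, -3.079, 0.001]
wrist_force: [-12.2, -8.8, 4.0]
gripper_width: 0.0857
grip_force: 0.7
```

```bash
python3 - <<'E'
from h import *
s=r.read_state();c=r.camera("top");c={k:np.array(v) for k,v in c.items() if k!="name"};cv2.imwrite("pics/t3.png",c["img"]);print(s["tcp_pos"],s["wrist_force"])
i=cv2.cvtColor(c["img"],cv2.COLOR_BGR2HSV)
m=cv2.inRange(i,(15,100,60),(30,255,255))
C=np.array([.588,.042]);x=np.array([.926,.377]);y=np.array([-.377,.926])
# dark wood along a line through the left knob-free strip: profile along -x at box y=.11 and y=.05, z=.0505
for yy in(.11,.04):
  for z in(.0505,.125):
    P=[np.append(C+a*x+yy*y,z) for a in np.arange(-.125,-.07,.002)]
    uv=[np.array(cv2.projectPoints(np.array(P),cv2.Rodrigues(c["camera_from_world"][:3,:3])[0],c["camera_from_world"][:3,3],c["K"],c["dist_coeffs"])[0][:,0])][0]
    g=cv2.remap(cv2.cvtColor(c["img"],cv2.COLOR_BGR2GRAY),uv[:,:1].astype(np.float32),uv[:,1:].astype(np.float32),cv2.INTER_LINEAR)[:,0];print(yy,z,g)
E
```

```text
[ 0.56987077 -0.16015129  0.01943936] [-12.23435569  -8.81055418   4.01697768]
0.11 0.0505 [171 173 172 170 170 177 180 179 178 184 189 192 189 183 184 189 187 123
  75  77  74  50  75  79  79  76  71  90]
0.11 0.125 [166 168 172 173 171 167 174 183 179 179 184 189 193 188 183 187 161  98
  76  72  49  72  80  78  75  76 112 132]
0.04 0.0505 [184 184 185 185 182 181 186 185 183 183 178 173 173 165 163 173 180 174
 102  80  81  57  57  69  69  68  69  87]
0.04 0.125 [183 184 184 186 182 180 185 185 183 183 176 173 172 163 167 178 177 121
  81  84  64  59  69  69  68  76 117 131]
```

apply_moves --deltas '[[[1,-0.061,-0.026,0,0],[1,-0.3,-0.13,0,0],[1,-0.3,-0.13,0,0],[1,-0.3,-0.13,0,0],[1,-0.3,-0.13,0.5,0],[1,0,0,0.8,0],[1,0,0,0,0]]]'

```text
clock: 10.25
tcp_pos: [0.5328, -0.1772, 0.0614]
tool_rot: [-0.62, 3.076, -0.004]
wrist_force: [0.2, 0.2, -0.9]
gripper_width: 0.0854
grip_force: 0.0
```

```bash
cat > shift.py <<'E'
from h import *
import pickle
t=pickle.load(open("top.pkl","rb"))
def boxmove(b):
    a=t["img"];A=[];B=[]
    for (u,v) in((262,236),(318,256),(311,213),(370,190),(275,270),(390,232)):
        w=12;T=a[v-w:v+w,u-w:u+w];S=b[v-w-10:v+w+10,u-w-10:u+w+10]
        m=cv2.matchTemplate(S,T,cv2.TM_CCOEFF_NORMED);l=cv2.minMaxLoc(m)[3];i,j=l[1],l[0]
        f=lambda p,q,k:(p-k)/(2*(p-2*q+k))
        du=j-10+(f(m[i,j-1],m[i,j],m[i,j+1]) if 0<j<20 else 0);dv=i-10+(f(m[i-1,j],m[i,j],m[i+1,j]) if 0<i<20 else 0)
        A.append(onz(t,(u,v),.1)[:2]);B.append(onz(t,(u+du,v+dv),.1)[:2])
    A,B=np.array(A),np.array(B);M=cv2.estimateAffinePartial2D(A,B,ransacReprojThreshold=.003)[0]
    return (B-A).mean(0)*1000,np.arctan2(M[1,0],M[0,0])
E
python3 - <<'E'
from shift import *
np.set_printoptions(precision=4,suppress=True)
print("before",boxmove(cv2.imread("pics/top1raw.png")))
s=r.read_state();c=r.camera("top");c={k:np.array(v) for k,v in c.items() if k!="name"};cv2.imwrite("pics/t4.png",c["img"]);print(s["clock"],s["tcp_pos"],s["wrist_force"])
print("now",boxmove(c["img"]))
w=r.camera("wrist")["img"];cv2.imwrite("pics/w5.png",w)
sc=r.camera("scene")["img"];cv2.imwrite("pics/s5.png",sc)
g=lambda i,z:(255*(cv2.resize(i,z,interpolation=cv2.INTER_CUBIC)/255.)**.55).astype(np.uint8)
o=np.vstack([np.hstack([g(c["img"][210:320,250:420],(400,259)),g(sc[150:330,220:400],(400,259))]),g(w[230:480,80:640],(800,340))])
cv2.imwrite("pics/last.png",o)
E
```

```text
before (array([3.7237, 2.4363]), np.float64(0.010792545033039327))
10.25 [ 0.5328 -0.1772  0.0614] [ 0.1507  0.2003 -0.9062]
now (array([5.8673, 3.3999]), np.float64(0.011374955699568022))
```

View pics/last.png

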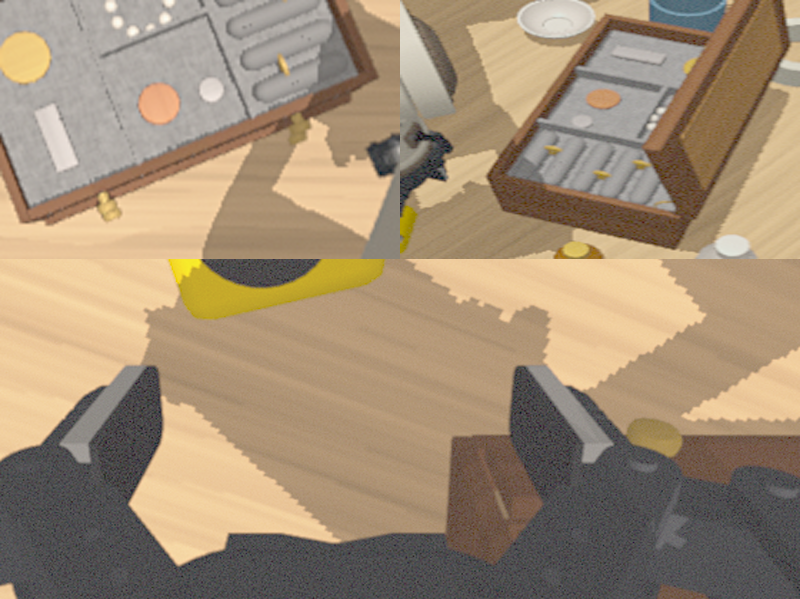

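The composite shows the lower front almost flush: in the wrist panel the slab edge (row 435) lines up with the box's bottom edge (row 437). Both knob pairs also line up in the top view. I'll measure what is left.

```bash
python3 - <<'E'
from shift import *
np.set_printoptions(precision=4,suppress=True)
s=r.read_state();c=near(r.camera("wrist"),s);h=s["tcp_pos"][2]
g=cv2.GaussianBlur(cv2.cvtColor(c["img"],cv2.COLOR_BGR2GRAY),(3,3),0).astype(float)
for u in list(range(398,440,6))+list(range(565,640,10)):
    d=np.diff(g[340:385,u]);v=340+int(np.argmin(d))+.5;p=onz(c,(u,v),h-.005);print(u,v,p[:2],onz(c,(u,v),h-.0155)[:2],round(d.min(),1))
b=cv2.imread("pics/t4.png");i=cv2.cvtColor(b,cv2.COLOR_BGR2HSV)
m=cv2.inRange(i,(15,90,40),(32,255,255))[255:310,280:390]
for (u,v) in((296,295),(297,300)): print(i[v,u])
T=t;x=np.array([np.cos(.398),np.sin(.398)])
for n,uv,z in(("up",(295.9,295),.073),("lo",(297.6,300),.033),("up0",(295,296),.073),("lo0",(299,304),.033)): print(n,onz(T,uv,z)[:2]@x)
E
```

```text
398 362.5 [-0.0545  0.0455] [-0.0477  0.0431] -24.0
404 362.5 [-0.0545  0.0487] [-0.0477  0.0461] -25.0
410 361.5 [-0.0538  0.0519] [-0.0471  0.0492] -22.0
416 361.5 [-0.0538  0.0552] [-0.0471  0.0523] -24.0
422 361.5 [-0.0538  0.0585] [-0.0471  0.0553] -22.0
428 361.5 [-0.0538  0.0617] [-0.0471  0.0584] -23.0
434 361.5 [-0.0538  0.065 ] [-0.0471  0.0615] -23.0
565 351.5 [-0.0475  0.1348] [-0.0412  0.1276] -25.0
575 361.5 [-0.0536  0.1412] [-0.0469  0.1337] -27.0
585 348.5 [-0.0457  0.1452] [-0.0394  0.1374] -30.0
595 349.5 [-0.0463  0.1506] [-0.04    0.1426] -26.0
605 349.5 [-0.0463  0.1559] [-0.0399  0.1476] -27.0
615 349.5 [-0.0462  0.1612] [-0.0399  0.1526] -26.0
625 349.5 [-0.0462  0.1666] [-0.0399  0.1577] -25.0
635 361.5 [-0.0535  0.1734] [-0.0468  0.1642] -26.0
[ 18 177 140]
[ 18 174 211]
up 0.4683188032425353
lo 0.459191728476698
up0 0.46727427670240196
lo0 0.45133551860981086
```

```bash
python3 - <<'E'
from h import *
np.set_printoptions(precision=4,suppress=True)
s=r.read_state();c=near(r.camera("wrist"),s);h=s["tcp_pos"][2]
m=cv2.inRange(cv2.cvtColor(c["img"],cv2.COLOR_BGR2HSV),(22,170,60),(35,255,255))
k=max(cv2.findContours(m,0,2)[0],key=cv2.contourArea)[:,0].astype(float)
for z in(.03,.005):
    P=np.array([onz(c,tuple(p),h-z)[:2] for p in k]);print(z,"x min",P[:,0].min(),P[P[:,0].argmin()],"y",P[:,1].min(),P[:,1].max(), "near y<-.035:",P[P[:,1]<-.035][:,0].min() if (P[:,1]<-.035).any() else None)
print(s["tcp_pos"])
E
```

```text
0.03 x min 0.005548453012090809 [ 0.0055 -0.0432] y -0.05907504874878815 0.014057802306785577 near y<-.035: 0.005548453012090809
0.005 x min -0.004135505100243783 [-0.0041 -0.0496] y -0.06774490574940426 0.016074132601465257 near y<-.035: -0.004135505100243783
[ 0.5317 -0.1761  0.0578]
```

apply_moves --deltas '[[[1,0.21,0.07,0,0],[1,0.21,0.07,0,0],[1,0.21,0.07,0,0],[1,0,0,0,0],[1,0,0,-0.7,0],[1,0,0,-0.7,0],[1,0,0,-0.6,0],[1,0,0,-0.1,0],[1,0,0,0,0]]]'

```text
clock: 11.4
tcp_pos: [0.5511, -0.1698, -0.0047]
tool_rot: [0.622, -3.079, -0.001]
wrist_force: [0.4, -0.1, 0.6]
gripper_width: 0.0854
grip_force: 0.0
```

```bash
python3 - <<'E'
from h import *
s=r.read_state();print(s["tcp_pos"],s["wrist_force"],s["q"])
E
```

```text
[ 0.5510814  -0.16980742 -0.00467679] [ 0.362717   -0.14926377  0.6435974 ] [-4.32413856e-01  3.43599035e-01  1.70549730e+00 -1.38239869e-04
  1.09328478e+00 -2.40188558e+00]
```

Lower 6 mm more, then approach in small steps.

apply_moves --deltas '[[[1,0,0,-0.1,0],[1,0,0,-0.1,0],[1,0,0,0,0]]]'

```text
clock: 11.7
tcp_pos: [0.5513, -0.1699, -0.0104]
tool_rot: [-0.622, 3.079, -0.0]
wrist_force: [0.6, -0.4, -0.2]
gripper_width: 0.0853
grip_force: 0.0
```

apply_moves --deltas '[[[1,0.061,0.026,0,0],[1,0.061,0.026,0,0],[1,0.061,0.026,0,0]]]'

```text
clock: 12.0
tcp_pos: [0.557, -0.1675, -0.0104]
tool_rot: [-0.622, 3.079, -0.0]
wrist_force: [-0.2, -0.9, 0.9]
gripper_width: 0.0857
grip_force: 0.0
```

apply_moves --deltas '[[[1,0.061,0.026,0,0],[1,0.061,0.026,0,0]]]'

```text
clock: 12.2
tcp_pos: [0.5606, -0.1659, -0.0105]
tool_rot: [-0.622, 3.079, -0.0]
wrist_force: [1.5, -0.5, -0.4]
gripper_width: 0.0857
grip_force: 0.0
```

apply_moves --deltas '[[[1,0.031,0.013,0,0],[1,0.031,0.013,0,0]]]'

```text
clock: 12.4
tcp_pos: [0.5623, -0.1652, -0.0106]
tool_rot: [0.622, -3.079, 0.0]
wrist_force: [-0.4, -0.0, -0.1]
gripper_width: 0.0856
grip_force: 0.0
```

apply_moves --deltas '[[[1,0.031,0.013,0,0],[1,0.031,0.013,0,0]]]'

```text
clock: 12.6
tcp_pos: [0.5641, -0.1644, -0.0105]
tool_rot: [0.622, -3.079, 0.0]
wrist_force: [-0.4, -0.8, 1.0]
gripper_width: 0.0857
grip_force: 0.0
```

apply_moves --deltas '[[[1,0.031,0.013,0,0],[1,0,0,0,0]]]'

```text
clock: 12.8
tcp_pos: [0.5651, -0.164, -0.0105]
tool_rot: [-0.622, 3.079, -0.0]
wrist_force: [-0.5, 0.0, -0.3]
gripper_width: 0.0855
grip_force: 0.0
```

apply_moves --deltas '[[[1,0.031,0.013,0,0],[1,0.031,0.013,0,0]]]'

```text
clock: 13.0
tcp_pos: [0.5668, -0.1633, -0.0105]
tool_rot: [0.622, -3.079, 0.0]
wrist_force: [-0.7, -0.6, 0.4]
gripper_width: 0.0856
grip_force: 0.0
```

apply_moves --deltas '[[[1,0.031,0.013,0,0]]]'

```text
clock: 13.1
tcp_pos: [0.5678, -0.1629, -0.0105]
tool_rot: [0.622, -3.079, 0.0]
wrist_force: [-1.5, -0.1, 0.6]
gripper_width: 0.0854
grip_force: 0.0
```

apply_moves --deltas '[[[1,0.031,0.013,0,0]]]'

```text
clock: 13.2
tcp_pos: [0.5687, -0.1625, -0.0106]
tool_rot: [0.622, -3.079, 0.0]
wrist_force: [-1.1, -0.8, 1.2]
gripper_width: 0.0851
grip_force: 0.0
```

apply_moves --deltas '[[[1,0.016,0.007,0,0]]]'

```text
clock: 13.3
tcp_pos: [0.5693, -0.1622, -0.0106]
tool_rot: [0.622, -3.079, 0.0]
wrist_force: [-1.6, 0.2, 1.3]
gripper_width: 0.0855
grip_force: 0.0
```

apply_moves --deltas '[[[1,0.031,0.013,0,0]]]'

```text
clock: 13.4
tcp_pos: [0.5701, -0.1619, -0.0106]
tool_rot: [0.622, -3.079, 0.0]
wrist_force: [-1.4, -0.9, -0.2]
gripper_width: 0.0852
grip_force: 0.0
```

apply_moves --deltas '[[[1,0.016,0.007,0,0]]]'

```text
clock: 13.5
tcp_pos: [0.5704, -0.1617, -0.0106]
tool_rot: [0.622, -3.079, 0.0]
wrist_force: [-7.8, -3.8, 3.0]
gripper_width: 0.0854
grip_force: 0.0
```

apply_moves --deltas '[[[1,-0.1,-0.04,0,0],[1,-0.3,-0.13,0,0],[1,-0.15,-0.07,0.3,0],[1,0,0,0.9,0],[1,0,0,0.9,0],[1,0,0,0.9,0],[1,-0.3,0.3,0.9,-1],[1,-0.5,0.5,0.9,-1],[1,-0.5,0.5,0.9,-1],[1,-0.5,0.5,0.9,-1]]]'

```text
clock: 14.5
tcp_pos: [0.499, -0.1145, 0.1892]
tool_rot: [0.136, 3.138, -0.0]
wrist_force: [0.5, 0.4, 0.1]
gripper_width: 0.0855
grip_force: 0.0
```

apply_moves --deltas '[[[1,-0.5,0.5,0.5,-1],[1,-0.5,0.5,0,-1],[1,-0.5,0.5,0,-1],[1,-0.5,0.5,0,-1],[1,-0.5,0.5,0,-1],[1,-0.5,0,0,-1],[1,0,0,0,-1],[1,0,0,0,-1],[1,0,0,0,-1],[1,0,0,0,0]]]'

```text
clock: 15.5
tcp_pos: [0.4097, -0.04, 0.203]
tool_rot: [1.727, 2.624, 0.0]
wrist_force: [0.0, 0.2, 0.0]
gripper_width: 0.0855
grip_force: 0.0
```

```bash
python3 - <<'E'
from shift import *
np.set_printoptions(precision=4,suppress=True)
s=r.read_state();c=r.camera("wrist");c={k:np.array(v) for k,v in c.items() if k!="name"};cv2.imwrite("pics/w6.png",c["img"])
W=np.eye(4);W[:3,:3]=cv2.Rodrigues(s["tool_rot"])[0];W[:3,3]=s["tcp_pos"];c["camera_from_world"]=np.linalg.inv(W@c["mount"])
v=s["tool_rot"];print(s["clock"],s["tcp_pos"],2*np.arctan2(v[1],v[0]))
tp=r.camera("top")["img"];cv2.imwrite("pics/t6.png",tp);print(boxmove(tp))
C=np.array([.5935,.045]);x=np.array([np.cos(.398),np.sin(.398)]);y=np.array([-x[1],x[0]])
for nm,cc,sz in(("wrist",c,60),("top",{**t,"img":tp},6)):
    m=cv2.inRange(cv2.cvtColor(cc["img"],cv2.COLOR_BGR2HSV),(12,110,45),(30,255,255))
    n,l,st,ce=cv2.connectedComponentsWithStats(m)
    for k in range(1,n):
        if sz<st[k,4]<3000:
            q=onz(cc,tuple(ce[k]),.073)[:2]-C;q2=onz(cc,tuple(ce[k]),.033)[:2]-C
            if -.14<q@x<-.05 and abs(q@y)<.12: print(nm,st[k],ce[k],"z73",q@x,q@y,"z33",q2@x,q2@y)
E
```

```text
15.5 [ 0.4097 -0.04    0.203 ] 1.9775901386472476
(array([3.7269, 2.4389]), np.float64(0.010800866431657348))
wrist [527 189  14  19  72] [532.7639 196.4583] z73 -0.057376284699461676 0.016378875147082785 z33 -0.035912503867512525 0.00940165294414233
wrist [522 206  15  18  80] [528.275 214.05 ] z73 -0.05851185253432432 0.004317808361037144 z33 -0.037214271984983456 -0.004424656434074094
```

```bash
cat > kn.py <<'E'
from shift import *
np.set_printoptions(precision=4,suppress=True)
def wcam():
    s=r.read_state();c=r.camera("wrist");c={k:np.array(v) for k,v in c.items() if k!="name"}
    W=np.eye(4);W[:3,:3]=cv2.Rodrigues(s["tool_rot"])[0];W[:3,3]=s["tcp_pos"];c["camera_from_world"]=np.linalg.inv(W@c["mount"]);return c
C=np.array([.5920,.0445]);yaw=.398;x=np.array([np.cos(yaw),np.sin(yaw)]);y=np.array([-x[1],x[0]])
bp=lambda a,b,z:np.append(C+a*x+b*y,z)
E
python3 - <<'E'
from kn import *
c=wcam();h=cv2.cvtColor(c["img"],cv2.COLOR_BGR2HSV)
for b in(.08,-.08):
  for z in(.073,.033):
    for out in(0,.007): print(b,z,out,proj(c,bp(-.085-out,b,z)),proj(c,bp(-.1-out,b,z)))
def prof(cc,b,z,a0=-.125,a1=-.06,st=.0025):
    for a in np.arange(a0,a1,st):
        u=proj(cc,bp(a,b,z))[0].round().astype(int)
        print(round(a,4),u,cc["img"][u[1],u[0]])
print("strip y=.03 wrist");prof(c,.03,.0505)
m=cv2.inRange(h,(12,100,30),(32,255,255))
n,l,st,ce=cv2.connectedComponentsWithStats(m)
for k in range(1,n):
    if st[k,4]>40 and 300<ce[k][0]<500: print(st[k],ce[k])
E
```

```text
0.08 0.073 0 [[502.8626  96.4318]] [[478.9094  96.0956]]
0.08 0.073 0.007 [[491.683   96.2757]] [[467.7348  95.9364]]
0.08 0.033 0 [[478.4331  99.5755]] [[457.5953  99.2773]]
0.08 0.033 0.007 [[468.708  99.437]] [[447.8728  99.1364]]
-0.08 0.073 0 [[471.6691 326.6145]] [[451.2772 326.3198]]
-0.08 0.073 0.007 [[462.1522 326.4766]] [[441.7625 326.1833]]
-0.08 0.033 0 [[453.9524 303.3962]] [[435.864  303.1365]]
-0.08 0.033 0.007 [[445.5108 303.2748]] [[427.4236 303.0159]]
strip y=.03 wrist
-0.125 [423 172] [ 66  98 138]
-0.1225 [426 172] [ 60  93 126]
-0.12 [430 172] [ 59  96 134]
-0.1175 [433 172] [ 66 102 138]
-0.115 [437 172] [ 68 102 139]
-0.1125 [440 172] [ 59  95 129]
-0.11 [444 172] [ 61  91 124]
-0.1075 [447 172] [ 61  94 130]
-0.105 [451 172] [ 67  98 134]
-0.1025 [454 172] [53 70 99]
-0.1 [458 172] [37 43 57]
-0.0975 [461 172] [21 29 48]
-0.095 [465 172] [26 40 61]
-0.0925 [468 172] [33 37 55]
-0.09 [472 172] [29 32 48]
-0.0875 [475 172] [28 40 66]
-0.085 [479 172] [33 48 69]
-0.0825 [482 172] [34 39 53]
-0.08 [486 173] [24 34 52]
-0.0775 [489 173] [19 31 51]
-0.075 [493 173] [22 36 55]
-0.0725 [496 173] [10 24 50]
-0.07 [500 173] [37 43 64]
-0.0675 [503 173] [45 46 58]
-0.065 [507 173] [25 35 54]
-0.0625 [510 173] [28 34 57]
[490 116  18  16  61] [499.6885 123.459 ]
[464 123  20  14  49] [474.8571 128.8163]
[482 133  20  19  59] [489.4915 140.8983]
[463 175  13  19  52] [468.9423 184.0962]
[471 202  11  24  65] [476.2462 214.3846]
[471 286  12  19  51] [477.4902 294.5098]
```

```bash
python3 - <<'E'
from kn import *
c=wcam();f=cv2.GaussianBlur(c["img"],(5,5),0).astype(float)
tp={**t,"img":cv2.imread("pics/t6.png")}
for uv in((454.5,172),):
    for z in(0,.004,.0155): print(z,(onz(c,uv,z)[:2]-C)@x)
for nm,cc,k in(("wrist",c,5),("top",tp,3)):
    f=cv2.GaussianBlur(cc["img"],(k,k),0).astype(float)
    m=((f[...,0]/(f[...,1]+1)<.5)&(f[...,1]>35)).astype(np.uint8)
    n,l,st,ce=cv2.connectedComponentsWithStats(m)
    for j in range(1,n):
        p=onz(cc,tuple(ce[j]),.05)[:2]-C
        if st[j,4]>=8 and -.14<p@x<-.07 and .06<abs(p@y)<.1: print(nm,st[j],ce[j],"z73",(onz(cc,tuple(ce[j]),.073)[:2]-C)@x,"z33",(onz(cc,tuple(ce[j]),.033)[:2]-C)@x,p@y)
for b in(.08,-.08):
  for z in(.073,.033): print("top exp home",b,z,proj(tp,bp(-.085,b,z)),proj(tp,bp(-.1,b,z)))
E
```

```text
0 -0.08525231106975294
0.004 -0.08660885470670297
0.0155 -0.09050891766293433
wrist [452  77  53  29 998] [477.3998  92.0802] z73 -0.10123060127757455 z33 -0.08637919133870894 0.08389984709764016
wrist [432 292  21  18 273] [440.5348 300.359 ] z73 -0.10996874565594263 z33 -0.0963973784142504 -0.06972290641238992
top [372 258  10  11  65] [375.6308 262.8615] z73 -0.09535752876366477 z33 -0.09471259469436476 -0.07805497269789806
top [292 292   8   9  56] [295.0179 296.3571] z73 -0.0963020136501782 z33 -0.09569919629772851 0.0830629071146651
top exp home 0.08 0.073 [[293.8597 289.9861]] [[296.9762 297.8014]]
top exp home 0.08 0.033 [[294.6991 290.2851]] [[297.6837 297.767 ]]
top exp home -0.08 0.073 [[376.0511 256.4847]] [[379.2696 264.1583]]
top exp home -0.08 0.033 [[373.4151 258.195 ]] [[376.4934 265.5472]]
```

Drawers measure flush: the lower knob tips are within about 1 mm of home, and the box front agrees. Next is the lid: close the fingers, go over it, and come down behind it.

apply_moves --deltas '[[[0,0.3,0.15,0.9,0],[0,0.3,0.15,0.9,0],[0,0.3,0.15,0.9,0],[0,0.3,0.15,0.9,0],[0,0.3,0.15,0.9,0],[0,0.3,0.15,0.9,0],[0,0.78,0.34,0,0],[0,0.78,0.34,0,0],[0,0.78,0.34,0,0],[0,0.78,0.34,0,0]]]' --squeeze 20

```text
clock: 16.7
tcp_pos: [0.5586, 0.0284, 0.3644]
tool_rot: [-1.72, -2.628, 0.0]
wrist_force: [0.6, -0.5, 0.1]
gripper_width: 0.0001
grip_force: 0.0
```

apply_moves --deltas '[[[0,0.78,0.34,0,0],[0,0.78,0.34,0,0],[0,0.78,0.34,0,0],[0,0.78,0.34,0,0],[0,0.78,0.34,0,0],[0,0.82,0.36,0,0],[0,0,0,0,0],[0,0,0,0,0]]]'

```text
clock: 17.5
tcp_pos: [0.6995, 0.0898, 0.3636]
tool_rot: [-1.721, -2.627, 0.001]
wrist_force: [1.4, 0.2, 0.2]
gripper_width: -0.0001
grip_force: 0.0
```

```bash
cat >> kn.py <<'E'
def st():
    s=r.read_state();p=s["tcp_pos"][:2]-C;f=s["wrist_force"];return s["clock"],p@x,p@y,s["tcp_pos"],"F",f[:2]@x,f[2]
E
python3 - <<'E'
from kn import *
print(st())
sc=r.camera("scene");tp=r.camera("top")
cv2.imwrite("pics/s7.png",sc["img"]);cv2.imwrite("pics/t7.png",tp["img"])
E
```

```text
(17.5, np.float64(0.11662807431705167), np.float64(9.484231059882984e-05), array([0.6995, 0.0898, 0.3636]), 'F', np.float64(1.3660662245219575), np.float64(0.1518670867377269))
```

apply_moves --deltas '[[[0,0,0,-0.78,0],[0,0,0,-0.78,0],[0,0,0,-0.78,0],[0,0,0,-0.78,0],[0,0,0,0,0],[0,-0.123,-0.052,0,0],[0,-0.123,-0.052,0,0],[0,-0.123,-0.052,0,0],[0,-0.123,-0.052,0,0],[0,0,0,0,0]]]'

```text
clock: 18.6
tcp_pos: [0.6842, 0.0833, 0.2716]
tool_rot: [1.723, 2.626, 0.001]
wrist_force: [0.5, -0.7, 0.3]
gripper_width: 0.0004
grip_force: 0.0
```

apply_moves --deltas '[[[0,-0.123,-0.052,0,0],[0,-0.123,-0.052,0,0]]]'

```text
clock: 18.8
tcp_pos: [0.6769, 0.0803, 0.2708]
tool_rot: [-1.723, -2.626, 0.0]
wrist_force: [0.1, 0.3, -0.8]
gripper_width: 0.0001
grip_force: 0.0
```

apply_moves --deltas '[[[0,-0.123,-0.052,0,0],[0,-0.061,-0.026,0,0]]]'

```text
clock: 19.0
tcp_pos: [0.6713, 0.0779, 0.271]
tool_rot: [1.724, 2.627, -0.0]
wrist_force: [0.4, 1.1, -0.3]
gripper_width: 0.0003
grip_force: 0.0
```

apply_moves --deltas '[[[0,-0.061,-0.026,0,0],[0,-0.061,-0.026,0,0]]]'

```text
clock: 19.2
tcp_pos: [0.6679, 0.0764, 0.2709]
tool_rot: [-1.723, -2.627, 0.0]
wrist_force: [0.8, 0.1, -0.2]
gripper_width: 0.0002
grip_force: 0.0
```

apply_moves --deltas '[[[0,-0.061,-0.026,0,0],[0,-0.061,-0.026,0,0]]]'

```text
clock: 19.4
tcp_pos: [0.6644, 0.0749, 0.2708]
tool_rot: [1.723, 2.627, 0.0]
wrist_force: [2.8, 1.0, -0.3]
gripper_width: -0.0
grip_force: 1.2
```

apply_moves --deltas '[[[0,-0.061,-0.026,0,0],[0,-0.061,-0.026,0,0]]]'

```text
clock: 19.6
tcp_pos: [0.6606, 0.0733, 0.2708]
tool_rot: [1.723, 2.627, 0.0]
wrist_force: [2.4, 1.1, -1.9]
gripper_width: 0.0
grip_force: 1.1
```

```bash
python3 - <<'E'
from kn import *
print(st())
R=.1471;al=np.linspace(1.438,.0953+.06,33)
X=-R*np.cos(al);Z=R*np.sin(al)
for i in range(32):
    d=X[i+1]-X[i];print([0,round(d*x[0]/.03,3),round(d*x[1]/.03,3),round((Z[i+1]-Z[i])/.03,3),0],end=", \n" if i%8==7 else ", ")
E
```

```text
(19.6, np.float64(0.07443176747789475), np.float64(-4.429782040374219e-06), array([0.6606, 0.0733, 0.2708]), 'F', np.float64(2.6601834411565664), np.float64(-1.8683676113082084))
[0, np.float64(-0.179), np.float64(-0.075), np.float64(-0.03), 0], [0, np.float64(-0.178), np.float64(-0.075), np.float64(-0.038), 0], [0, np.float64(-0.176), np.float64(-0.074), np.float64(-0.045), 0], [0, np.float64(-0.174), np.float64(-0.073), np.float64(-0.053), 0], [0, np.float64(-0.172), np.float64(-0.072), np.float64(-0.061), 0], [0, np.float64(-0.17), np.float64(-0.071), np.float64(-0.068), 0], [0, np.float64(-0.167), np.float64(-0.07), np.float64(-0.075), 0], [0, np.float64(-0.164), np.float64(-0.069), np.float64(-0.083), 0], 
[0, np.float64(-0.161), np.float64(-0.068), np.float64(-0.09), 0], [0, np.float64(-0.158), np.float64(-0.066), np.float64(-0.097), 0], [0, np.float64(-0.154), np.float64(-0.065), np.float64(-0.103), 0], [0, np.float64(-0.15), np.float64(-0.063), np.float64(-0.11), 0], [0, np.float64(-0.146), np.float64(-0.061), np.float64(-0.116), 0], [0, np.float64(-0.142), np.float64(-0.06),
[... 544 characters left out ...]
np.float64(-0.165), 0], [0, np.float64(-0.093), np.float64(-0.039), np.float64(-0.169), 0], [0, np.float64(-0.086), np.float64(-0.036), np.float64(-0.173), 0], 
[0, np.float64(-0.08), np.float64(-0.034), np.float64(-0.176), 0], [0, np.float64(-0.073), np.float64(-0.031), np.float64(-0.18), 0], [0, np.float64(-0.066), np.float64(-0.028), np.float64(-0.183), 0], [0, np.float64(-0.06), np.float64(-0.025), np.float64(-0.186), 0], [0, np.float64(-0.053), np.float64(-0.022), np.float64(-0.188), 0], [0, np.float64(-0.046), np.float64(-0.019), np.float64(-0.19), 0], [0, np.float64(-0.039), np.float64(-0.016), np.float64(-0.192), 0], [0, np.float64(-0.032), np.float64(-0.013), np.float64(-0.194), 0],
```

apply_moves --deltas '[[[0,-0.18,-0.075,-0.03,0],[0,-0.18,-0.075,-0.04,0],[0,-0.175,-0.074,-0.045,0],[0,-0.174,-0.073,-0.053,0],[0,-0.172,-0.072,-0.06,0],[0,-0.17,-0.071,-0.068,0],[0,-0.167,-0.07,-0.075,0],[0,-0.164,-0.069,-0.083,0]]]'

```text
clock: 20.4
tcp_pos: [0.6188, 0.0557, 0.2572]
tool_rot: [1.723, 2.626, -0.0]
wrist_force: [2.2, 0.5, 2.0]
gripper_width: 0.0003
grip_force: 1.1
```

apply_moves --deltas '[[[0,-0.16,-0.068,-0.09,0],[0,-0.158,-0.066,-0.097,0],[0,-0.154,-0.065,-0.103,0],[0,-0.15,-0.063,-0.11,0],[0,-0.146,-0.061,-0.116,0],[0,-0.142,-0.06,-0.123,0],[0,-0.137,-0.058,-0.129,0],[0,-0.132,-0.056,-0.135,0]]]'

```text
clock: 21.2
tcp_pos: [0.5835, 0.0409, 0.2298]
tool_rot: [-1.723, -2.626, 0.0]
wrist_force: [0.6, -0.1, 2.5]
gripper_width: 0.0
grip_force: 0.8
```

Contact is steady at about 2.5 N; continuing the arc.

apply_moves --deltas '[[[0,-0.127,-0.053,-0.14,0],[0,-0.122,-0.051,-0.146,0],[0,-0.116,-0.049,-0.15,0],[0,-0.11,-0.046,-0.156,0],[0,-0.105,-0.044,-0.16,0],[0,-0.1,-0.042,-0.165,0],[0,-0.093,-0.039,-0.17,0],[0,-0.086,-0.036,-0.173,0]]]'

```text
clock: 22.0
tcp_pos: [0.5578, 0.0301, 0.1919]
tool_rot: [-1.723, -2.627, 0.0]
wrist_force: [-0.2, -0.4, 1.0]
gripper_width: 0.0002
grip_force: 0.7
```

apply_moves --deltas '[[[0,-0.08,-0.034,-0.176,0],[0,-0.073,-0.03,-0.18,0],[0,-0.066,-0.028,-0.183,0],[0,-0.06,-0.025,-0.186,0],[0,-0.053,-0.022,-0.188,0],[0,-0.046,-0.02,-0.19,0],[0,0,0,0,0]]]'

```text
clock: 22.7
tcp_pos: [0.5463, 0.0255, 0.1583]
tool_rot: [-1.723, -2.626, 0.001]
wrist_force: [0.5, -0.7, 0.5]
gripper_width: 0.0002
grip_force: 0.0
```

apply_moves --deltas '[[[0,-0.03,-0.013,-0.15,0],[0,-0.02,-0.01,-0.15,0]]]'

```text
clock: 22.9
tcp_pos: [0.5453, 0.0248, 0.1501]
tool_rot: [1.723, 2.626, 0.0]
wrist_force: [-1.0, -0.5, 1.6]
gripper_width: -0.0003
grip_force: 0.5
```

apply_moves --deltas '[[[0,0,0,-0.1,0],[0,0,0,-0.1,0]]]'

```text
clock: 23.1
tcp_pos: [0.5452, 0.0248, 0.144]
tool_rot: [-1.723, -2.627, 0.0]
wrist_force: [-0.8, -0.5, 1.1]
gripper_width: 0.0001
grip_force: 0.5
```

apply_moves --deltas '[[[0,0,0,-0.07,0],[0,0,0,-0.07,0],[0,0,0,0,0]]]'

```text
clock: 23.4
tcp_pos: [0.5452, 0.0248, 0.1398]
tool_rot: [-1.723, -2.626, 0.0]
wrist_force: [0.2, -0.3, -0.1]
gripper_width: -0.0001
grip_force: 0.0
```

apply_moves --deltas '[[[0,0,0,-0.04,0],[0,0,0,0,0]]]'

```text
clock: 23.6
tcp_pos: [0.5453, 0.0248, 0.139]
tool_rot: [1.723, 2.626, 0.0]
wrist_force: [-0.3, 0.2, 1.0]
gripper_width: -0.0002
grip_force: 0.7
```

apply_moves --deltas '[[[0,0,0,-0.03,0]]]'

```text
clock: 23.7
tcp_pos: [0.5455, 0.0248, 0.1388]
tool_rot: [1.723, 2.626, 0.001]
wrist_force: [-7.9, 0.3, 21.4]
gripper_width: -0.0004
grip_force: 10.4
```

apply_moves --deltas '[[[0,0,0,-0.02,0]]]'

```text
clock: 23.8
tcp_pos: [0.5455, 0.0248, 0.1388]
tool_rot: [1.723, 2.626, 0.001]
wrist_force: [-9.1, 0.8, 24.7]
gripper_width: 0.0001
grip_force: 12.5
```

Hard stop at 0.139 m, so the lid is closed. I'll lift straight off and check.

apply_moves --deltas '[[[0,0,0,0.2,0],[0,0,0,0.7,0],[0,0,0,0.9,0],[0,-0.2,-0.5,0.9,0],[0,-0.4,-0.9,0.9,0],[0,-0.4,-0.9,0.2,0],[0,-0.4,-0.9,0,0],[0,-0.4,-0.9,0,0],[0,-0.4,-0.9,0,0],[0,-0.4,-0.9,0,0]]]'

```text
clock: 24.8
tcp_pos: [0.4666, -0.1532, 0.2515]
tool_rot: [1.723, 2.626, -0.0]
wrist_force: [0.6, 0.3, 0.1]
gripper_width: -0.0001
grip_force: 0.0
```

apply_moves --deltas '[[[0,-0.4,-0.9,0,0],[0,-0.4,-0.9,0,0],[0,-0.4,-0.9,0,0],[0,-0.4,-0.9,0,0],[0,-0.3,-0.9,0,0],[0,0,0,0,0],[0,0,0,0,0]]]'

```text
clock: 25.5
tcp_pos: [0.41, -0.2875, 0.2513]
tool_rot: [-1.725, -2.625, -0.0]
wrist_force: [0.1, 1.0, 0.1]
gripper_width: 0.0002
grip_force: 0.0
```

```bash
python3 - <<'E'
from kn import *
print(st())
for n in("top","scene"):
    c=r.camera(n);c={k:np.array(v) for k,v in c.items() if k!="name"};cv2.imwrite(f"pics/{n}9.png",c["img"])
    f=cv2.GaussianBlur(c["img"],(3,3),0).astype(float)
    # dark wood of box: low brightness, reddish
    m=((f[...,2]<130)&(f[...,2]>1.5*f[...,0])&(f.sum(2)<260)).astype(np.uint8)
    M=np.zeros_like(m);pc=proj(c,bp(0,0,.1))[0].astype(int);cv2.circle(M,tuple(int(v) for v in pc),130,1,-1);m&=M
    m=cv2.morphologyEx(m,cv2.MORPH_OPEN,np.ones((3,3),np.uint8))
    k=max(cv2.findContours(m,0,2)[0],key=cv2.contourArea);print(n,cv2.contourArea(k),cv2.boundingRect(k),cv2.minAreaRect(k))
    a=cv2.approxPolyDP(k,4,True)[:,0];print("poly",a.tolist())
    print("expected lid corners",proj(c,[bp(sx*.085,sy*.14,.139) for sx,sy in((-1,1),(-1,-1),(1,-1),(1,1))]).round(1).tolist())
    print("front bottom",proj(c,[bp(-.085,sy*.14,.004) for sy in(1,-1)]).round(1).tolist())
    b=((f[...,0]/(f[...,1]+1)<.5)&(f[...,1]>35)).astype(np.uint8)
    nn,l,s_,ce=cv2.connectedComponentsWithStats(b)
    for j in range(1,nn):
        p=onz(c,tuple(ce[j]),.05)[:2]-C
        if s_[j,4]>=6 and -.14<p@x<-.07 and .06<abs(p@y)<.1: print("knob",s_[j],ce[j])
    for b_ in(.08,-.08): print("exp tips u,l",proj(c,bp(-.1,b_,.073))[0],proj(c,bp(-.1,b_,.033))[0],"l at 7mm",proj(c,bp(-.107,b_,.033))[0])
E
```

```text
(25.5, np.float64(-0.29640481294909166), np.float64(-0.2354924620062743), array([ 0.41  , -0.2875,  0.2513]), 'F', np.float64(0.4633579626690423), np.float64(0.08105149500382347))
top 16447.0 (223, 153, 188, 152) ((317.40240478515625, 230.5201873779297), (107.43522644042969, 165.83363342285156), 68.00886535644531)
poly [[373, 153], [223, 212], [258, 303], [365, 263], [373, 266], [375, 257], [410, 242]]
expected lid corners [[258.5, 303.1], [413.6, 240.0], [374.5, 149.2], [222.0, 209.1]]
front bottom [[266.2, 302.3], [399.8, 247.8]]
knob [372 257  10  12  68] [375.5735 262.6618]
knob [291 291   9  10  55] [294.6 296. ]
exp tips u,l [296.9762 297.8014] [297.6837 297.767 ] l at 7mm [299.08   301.2663]
exp tips u,l [379.2696 264.1583] [376.4934 265.5472] l at 7mm [377.9329 268.9859]
scene 14554.0 (258, 156, 132, 167) ((324.21258544921875, 238.22406005859375), (114.2852783203125, 155.1965789794922), 14.184294700622559)
poly [[312, 156], [298, 176], [281, 176], [299, 183], [258, 271], [267, 297], [351, 322], [364, 286], [360, 281], [370, 269], [387, 223], [382, 199], [389, 177]]
expected lid corners [[312.4, 154.5], [256.9, 269.2], [346.4, 299.5], [391.2, 176.8]]
front bottom [[314.3, 191.7], [266.0, 297.4]]
knob [272 259   3   4   7] [272.7143 260.5714]
exp tips u,l [296.8925 192.9251] [298.0045 203.2204] l at 7mm [295.0828 202.3344]
exp tips u,l [266.9756 255.4685] [269.2807 264.2864] l at 7mm [266.1818 263.2444]
```

The lid is closed: its corners match the shut position within 2–4 px. One near check of the lower drawer from the wrist camera, by numbers.

apply_moves --deltas '[[[0,0.14,0.8,-0.42,0],[0,0.14,0.8,-0.42,0],[0,0.14,0.8,-0.42,0],[0,0.14,0.8,-0.42,0],[0,0.14,0.8,-0.42,0],[0,0.14,0.8,-0.42,0],[0,0.14,0.8,-0.42,0],[0,0.14,0.8,-0.42,0],[0,0,0,0,0],[0,0,0,0,0]]]'

```text
clock: 26.6
tcp_pos: [0.4439, -0.0943, 0.1507]
tool_rot: [1.72, 2.629, -0.0]
wrist_force: [0.4, 0.1, -0.2]
gripper_width: -0.0003
grip_force: 0.0
```

```bash
python3 - <<'E'
from kn import *
print(st());c=wcam();cv2.imwrite("pics/w9.png",c["img"])
f=cv2.GaussianBlur(c["img"],(5,5),0).astype(float)
m=((f[...,0]/(f[...,1]+1)<.5)&(f[...,1]>25)).astype(np.uint8)
n,l,s_,ce=cv2.connectedComponentsWithStats(m)
for j in range(1,n):
    if s_[j,4]>60: print(s_[j],ce[j])
for z in(.073,.033):
  print(z,"base",proj(c,bp(-.085,-.08,z))[0],"tip",proj(c,bp(-.1,-.08,z))[0],"disc top/bot",proj(c,bp(-.1,-.08,z+.008))[0],proj(c,bp(-.1,-.08,z-.008))[0],"per mm",proj(c,bp(-.1,-.08,z))[0]-proj(c,bp(-.101,-.08,z))[0])
# edge columns
g=cv2.cvtColor(c["img"],cv2.COLOR_BGR2GRAY)
for b in(-.04,-.02):
    v=int(proj(c,bp(-.085,b,.03))[0][1]);print("row",v,g[v,380:640:3].tolist())
    for z in(.004,.0155,.0505,.0565,.0895,.125,.139): print(z,round(float(proj(c,bp(-.085,b,z))[0][0]),1),end="; ")
    print()
E
```

```text
(26.6, np.float64(-0.1902928605412381), np.float64(-0.07057399015940514), array([ 0.4439, -0.0943,  0.1507]), 'F', np.float64(0.35360344694236145), np.float64(-0.23834830532785478))
[446 234  27  23 433] [457.8499 244.7921]
[469 252  34  28 681] [483.4493 265.7078]
[ 614  284   26  101 1322] [630.8351 348.7133]
[305 427  21  13 203] [314.0788 433.8374]
[600 438  40  22 438] [624.9475 445.7511]
0.073 base [500.6635 270.1868] tip [474.3705 269.8294] disc top/bot [479.7732 274.8741] [469.311  265.1047] per mm [1.7523 0.0238]
0.033 base [474.5091 249.17  ] tip [451.9249 248.8653] disc top/bot [455.8934 252.5725] [448.1739 245.361 ] per mm [1.5053 0.0203]
row 188 [126, 127, 126, 122, 126, 127, 129, 124, 114, 113, 110, 125, 126, 127, 120, 113, 113, 118, 119, 119, 124, 122, 124, 114, 119, 126, 127, 124, 45, 44, 39, 48, 44, 39, 46, 43, 52, 51, 46, 42, 45, 40, 45, 47, 49, 42, 47, 45, 40, 58, 67, 48, 41, 42, 45, 47, 43, 43, 41, 42, 44, 47, 39, 45, 50, 42, 53, 46, 43, 49, 45, 51, 60, 61, 61, 54, 51, 54, 56, 60, 56, 62, 55, 64, 100, 91, 92]
0.004 466.1; 0.0155 472.1; 0.0505 493.7; 0.0565 498.0; 0.0895 526.0; 0.125 567.5; 0.139 588.8; 
row 156 [127, 134, 128, 127, 128, 126, 125, 125, 122, 122, 125, 123, 127, 120, 116, 111, 111, 119, 118, 125, 118, 118, 116, 118, 115, 127, 123, 124, 124, 54, 40, 48, 45, 42, 45, 43, 47, 46, 53, 42, 52, 41, 42, 44, 42, 47, 40, 44, 49, 47, 50, 67, 62, 45, 45, 41, 47, 42, 43, 43, 50, 45, 42, 49, 37, 44, 52, 42, 50, 42, 44, 47, 41, 52, 57, 54, 53, 61, 68, 90, 92, 97, 92, 93, 92, 87, 95]
0.004 469.5; 0.0155 475.8; 0.0505 498.4; 0.0565 502.9; 0.0895 532.4; 0.125 576.7; 0.139 599.5;
```

```bash
python3 - <<'E'
from kn import *
s=wcam();s["img"]=np.mean([wcam()["img"].astype(np.float32) for _ in range(4)],0)
zs=np.arange(-.006,.146,.001)
for b0,b1 in((-.06,-.02),(-.02,.02),(-.125,-.1)):
    bs=np.linspace(b0,b1,60);uv=np.array([proj(s,[bp(-.085,b,z) for b in bs]) for z in zs]).astype(np.float32)
    ok=(uv[...,0]<639)&(uv[...,1]>0)
    v=cv2.remap(s["img"],uv[...,0],uv[...,1],cv2.INTER_LINEAR).sum(2)/3
    o=[int(v[i][ok[i]].mean()) if ok[i].any() else -1 for i in range(len(zs))]
    print(b0,b1);[print(round(zs[i],3),o[i:i+10]) for i in range(0,len(o),10)]
E
```

```text
-0.06 -0.02
-0.006 [116, 115, 112, 106, 95, 80, 63, 50, 43, 40]
0.004 [40, 41, 41, 41, 40, 40, 40, 41, 42, 42]
0.014 [42, 42, 42, 42, 42, 41, 42, 42, 43, 43]
0.024 [43, 43, 43, 42, 42, 42, 42, 42, 43, 43]
0.034 [43, 43, 43, 42, 42, 42, 43, 44, 46, 49]
0.044 [52, 53, 53, 50, 45, 43, 44, 47, 49, 47]
0.054 [43, 40, 39, 39, 39, 40, 40, 41, 42, 42]
0.064 [42, 41, 41, 41, 41, 42, 42, 42, 41, 41]
0.074 [41, 42, 42, 43, 43, 43, 43, 43, 43, 43]
0.084 [42, 43, 47, 50, 49, 47, 44, 43, 43, 42]
0.094 [42, 42, 42, 42, 41, 41, 41, 42, 42, 42]
0.104 [41, 40, 39, 39, 39, 39, 39, 39, 40, 40]
0.114 [40, 40, 41, 41, 41, 41, 40, 39, 44, 50]
0.124 [44, 40, 41, 42, 43, 43, 44, 44, 44, 43]
0.134 [43, 46, 49, 52, 54, 55, 55, 55, 55, 54]
0.144 [53, 54]
-0.02 0.02
-0.006 [120, 117, 112, 102, 88, 71, 55, 44, 40, 39]
0.004 [40, 40, 40, 40, 40, 40, 41, 42, 42, 42]
0.014 [42, 42, 42, 42, 42, 42, 42, 43, 43, 43]
0.024 [43, 43, 43, 43, 43, 43, 43, 44, 43, 43]
0.034 [42, 43, 42, 42, 42, 42, 43, 46, 51, 56]
0.044 [60, 60, 57, 50, 45, 44, 49, 55, 54, 48]
0.054 [42, 40, 40, 40, 41, 42, 41, 42, 42, 43]
0.064 [43, 43, 43,
[... 411 characters left out ...]
, 134, 111, 88, 67, 52, 44]
0.004 [42, 42, 43, 44, 45, 46, 47, 47, 47, 46]
0.014 [46, 46, 46, 46, 45, 45, 45, 45, 45, 45]
0.024 [45, 46, 46, 47, 47, 47, 47, 47, 46, 45]
0.034 [45, 45, 45, 45, 45, 44, 45, 49, 56, 66]
0.044 [75, 79, 78, 71, 61, 53, 53, 60, 66, 65]
0.054 [57, 47, 42, 41, 42, 43, 44, 45, 45, 45]
0.064 [46, 46, 46, 45, 45, 46, 46, 46, 45, 45]
0.074 [46, 47, 48, 48, 48, 48, 48, 47, 47, 46]
0.084 [46, 46, 51, 57, 58, 55, 52, 48, 45, 45]
0.094 [45, 45, 46, 46, 45, 45, 45, 45, 46, 45]
0.104 [45, 46, 45, 44, 43, 42, 42, 42, 41, 43]
0.114 [43, 44, 44, 44, 45, 45, 45, 44, 55, 80]
0.124 [71, 46, 42, 43, 45, 46, 47, 49, 50, 50]
0.134 [50, 53, 66, 78, 84, 87, 90, 88, 86, 86]
0.144 [84, 84]
```

The near view shows the upper drawer flush but the lower front still about 2 mm proud. I'll give it one more gentle push. The gripper goes open, turned 45° and kept low, with the finger joint's corner at face mid-width, so the part that leads is at the lower front's height.

apply_moves --deltas '[[[1,-0.2,0,0,0.92],[1,0.05,0.16,0,0.92],[1,0.05,0.16,0,0.92],[1,0.05,0.16,0,0.92],[1,0.05,0.16,0,0.92],[1,0.05,0.16,0,0.92],[1,0.05,0.16,0,0.92],[1,0.11,0.16,0,0],[1,0,0,0,0],[1,0,0,0,0]]]'

```text
clock: 27.9
tcp_pos: [0.4501, -0.0617, 0.1506]
tool_rot: [-0.611, -3.082, 0.0]
wrist_force: [-0.2, -0.6, 0.4]
gripper_width: 0.0854
grip_force: 0.0
```

apply_moves --deltas '[[[1,0,0,-0.8,0],[1,0,0,-0.8,0],[1,0,0,-0.8,0],[1,0,0,-0.8,0],[1,0,0,-0.8,0],[1,0,0,-0.8,0],[1,0,0,-0.4,0],[1,0,0,-0.1,0],[1,0,0,0,0]]]'

```text
clock: 28.8
tcp_pos: [0.4503, -0.0618, -0.0081]
tool_rot: [-0.608, -3.082, 0.0]
wrist_force: [0.5, -1.2, -0.1]
gripper_width: 0.085
grip_force: 0.0
```

```bash
python3 - <<'E'
from kn import *
print(st());v=r.read_state()["tool_rot"];print(2*np.arctan2(v[1],v[0])-np.pi/2)
E
```

```text
(28.8, np.float64(-0.1718250495750956), np.float64(-0.043026903311500775), array([ 0.4503, -0.0618, -0.0081]), 'F', np.float64(0.0006599641665548643), np.float64(-0.06595266043340586))
-5.101682730750795
```

apply_moves --deltas '[[[1,0,0,-0.13,0],[1,0,0,0,0],[1,0.092,0.039,0,0],[1,0.092,0.039,0,0],[1,0.092,0.039,0,0],[1,0,0,0,0]]]'

```text
clock: 29.4
tcp_pos: [0.4589, -0.0579, -0.0122]
tool_rot: [0.606, 3.082, -0.0]
wrist_force: [0.1, 0.3, 0.2]
gripper_width: 0.0853
grip_force: 0.0
```

apply_moves --deltas '[[[1,0.061,0.026,0,0],[1,0.061,0.026,0,0]]]'

```text
clock: 29.6
tcp_pos: [0.4622, -0.0565, -0.0123]
tool_rot: [-0.607, -3.082, 0.0]
wrist_force: [0.5, 0.4, 0.1]
gripper_width: 0.0853
grip_force: 0.0
```

apply_moves --deltas '[[[1,0.031,0.013,0,0],[1,0.031,0.013,0,0]]]'

```text
clock: 29.8
tcp_pos: [0.464, -0.0557, -0.0124]
tool_rot: [-0.606, -3.082, 0.0]
wrist_force: [0.3, 0.1, -0.8]
gripper_width: 0.0854
grip_force: 0.0
```

apply_moves --deltas '[[[1,0.031,0.013,0,0]]]'

```text
clock: 29.9
tcp_pos: [0.4649, -0.0553, -0.0124]
tool_rot: [-0.607, -3.082, 0.0]
wrist_force: [-0.4, 0.7, -0.4]
gripper_width: 0.0855
grip_force: 0.0
```

apply_moves --deltas '[[[1,0.031,0.013,0,0]]]'

```text
clock: 30.0
tcp_pos: [0.4659, -0.0549, -0.0123]
tool_rot: [0.607, 3.082, -0.0]
wrist_force: [0.3, -0.1, -0.6]
gripper_width: 0.0854
grip_force: 0.0
```

apply_moves --deltas '[[[1,0.031,0.013,0,0],[1,0.016,0.007,0,0]]]'

```text
clock: 30.2
tcp_pos: [0.4673, -0.0543, -0.0123]
tool_rot: [0.606, 3.082, -0.0]
wrist_force: [-0.7, 0.8, 0.4]
gripper_width: 0.0852
grip_force: 0.0
```

apply_moves --deltas '[[[1,0.016,0.007,0,0]]]'

```text
clock: 30.3
tcp_pos: [0.4677, -0.0541, -0.0123]
tool_rot: [-0.607, -3.082, 0.0]
wrist_force: [-0.4, -0.9, -0.2]
gripper_width: 0.0851
grip_force: 0.0
```

apply_moves --deltas '[[[1,0.016,0.007,0,0]]]'

```text
clock: 30.4
tcp_pos: [0.4682, -0.0539, -0.0123]
tool_rot: [-0.607, -3.082, 0.0]
wrist_force: [-0.0, 0.5, -0.9]
gripper_width: 0.0855
grip_force: 0.0
```

apply_moves --deltas '[[[1,0.031,0.013,0,0]]]'

```text
clock: 30.5
tcp_pos: [0.4691, -0.0535, -0.0124]
tool_rot: [-0.607, -3.082, 0.0]
wrist_force: [0.2, 0.0, 0.5]
gripper_width: 0.0853
grip_force: 0.0
```

apply_moves --deltas '[[[1,0.016,0.007,0,0]]]'

```text
clock: 30.6
tcp_pos: [0.4697, -0.0533, -0.0123]
tool_rot: [0.607, 3.082, -0.0]
wrist_force: [-0.2, 0.3, 0.5]
gripper_width: 0.0852
grip_force: 0.0
```

apply_moves --deltas '[[[1,0.016,0.007,0,0]]]'

```text
clock: 30.7
tcp_pos: [0.4701, -0.0531, -0.0123]
tool_rot: [-0.607, -3.082, 0.0]
wrist_force: [-0.3, -0.0, -0.8]
gripper_width: 0.0853
grip_force: 0.0
```

apply_moves --deltas '[[[1,0.031,0.013,0,0]]]'

```text
clock: 30.8
tcp_pos: [0.471, -0.0527, -0.0123]
tool_rot: [-0.607, -3.082, 0.0]
wrist_force: [0.9, -0.6, 0.0]
gripper_width: 0.0855
grip_force: 0.0
```

apply_moves --deltas '[[[1,0.016,0.007,0,0]]]'

```text
clock: 30.9
tcp_pos: [0.4715, -0.0525, -0.0124]
tool_rot: [-0.606, -3.082, 0.0]
wrist_force: [-0.2, -0.9, -0.1]
gripper_width: 0.0854
grip_force: 0.0
```

apply_moves --deltas '[[[1,0.016,0.007,0,0]]]'

```text
clock: 31.0
tcp_pos: [0.4719, -0.0523, -0.0124]
tool_rot: [-0.606, -3.082, 0.0]
wrist_force: [-1.8, -1.0, 0.2]
gripper_width: 0.0856
grip_force: 0.0
```

apply_moves --deltas '[[[1,0.016,0.007,0,0]]]'

```text
clock: 31.1
tcp_pos: [0.4723, -0.0521, -0.0124]
tool_rot: [-0.606, -3.082, 0.0]
wrist_force: [-2.5, -1.3, 0.7]
gripper_width: 0.0853
grip_force: 0.0
```

apply_moves --deltas '[[[1,0.016,0.007,0,0]]]'

```text
clock: 31.2
tcp_pos: [0.4726, -0.052, -0.0124]
tool_rot: [-0.606, -3.082, 0.001]
wrist_force: [-6.7, -5.2, 2.2]
gripper_width: 0.0856
grip_force: 0.0
```

apply_moves --deltas '[[[1,-0.1,-0.04,0,0],[1,-0.3,-0.13,0,0],[1,-0.3,-0.13,0,0],[1,0,0,0.8,0],[1,0,0,0.8,0],[1,0,0,0.8,0],[1,0,0,0.8,0],[1,0,-0.2,0.8,0],[0,-0.05,-0.2,0.8,-0.92],[0,-0.05,-0.2,0.62,-0.92]]]'

```text
clock: 32.2
tcp_pos: [0.4483, -0.0794, 0.1517]
tool_rot: [0.949, 2.994, -0.0]
wrist_force: [0.2, 0.7, 0.1]
gripper_width: 0.0588
grip_force: 0.0
```

apply_moves --deltas '[[[0,-0.05,-0.2,0,-0.92],[0,-0.1,-0.18,0,-0.92],[0,0,-0.1,0,-0.92],[0,0,0,0,-0.92],[0,0,0,0,-0.92],[0,0,0,0,0],[0,0,0,0,0]]]'

```text
clock: 32.9
tcp_pos: [0.444, -0.0935, 0.1502]
tool_rot: [1.719, 2.629, -0.0]
wrist_force: [-0.2, -0.7, 0.6]
gripper_width: -0.0003
grip_force: 0.0
```

```bash
cat > prof.py <<'E'
from kn import *
print(st());s=wcam();s["img"]=np.mean([wcam()["img"].astype(np.float32) for _ in range(3)],0)
f=cv2.GaussianBlur(s["img"],(5,5),0);m=((f[...,0]/(f[...,1]+1)<.5)&(f[...,1]>25)).astype(np.uint8)
n,l,s_,ce=cv2.connectedComponentsWithStats(m)
for j in range(1,n):
    if s_[j,4]>200 and ce[j][0]<560: print(s_[j],ce[j])
for z in(.073,.033): print(z,proj(s,bp(-.1,-.08,z-.008))[0])
zs=np.arange(-.002,.130,.001)
for b0,b1 in((-.06,-.02),(-.125,-.1)):
    bs=np.linspace(b0,b1,60);uv=np.array([proj(s,[bp(-.085,b,z) for b in bs]) for z in zs]).astype(np.float32)
    v=cv2.remap(s["img"],uv[...,0],uv[...,1],cv2.INTER_LINEAR).sum(2)/3
    for lo,hi in((.036,.058),(.082,.094),(.118,.128)):
        k=(zs>=lo-1e-6)&(zs<hi);print(b0,lo,v[k].mean(1).astype(int).tolist())
print("box moved",boxmove(r.camera("top")["img"]) )
E
python3 prof.py
```

```text
(32.9, np.float64(-0.1899185534373183), np.float64(-0.06980623046151715), array([ 0.444 , -0.0935,  0.1502]), 'F', np.float64(-0.4610918973892943), np.float64(0.6180709328050816))
[447 236  26  22 435] [458.1333 246.2943]
[468 254  34  28 697] [482.6571 267.3099]
0.073 [468.7923 266.7328]
0.033 [447.7055 246.7541]
-0.06 0.036 [43, 43, 43, 43, 43, 43, 45, 47, 50, 51, 49, 46, 43, 45, 48, 49, 47, 43, 40, 39, 40, 39, 40]
-0.06 0.082 [43, 42, 44, 47, 51, 52, 49, 46, 44, 45, 44, 42]
-0.06 0.118 [42, 41, 39, 42, 50, 47, 41, 41, 42, 43]
-0.125 0.036 [46, 46, 46, 45, 45, 46, 49, 57, 64, 67, 65, 59, 53, 56, 63, 69, 66, 55, 46, 42, 42, 42, 43]
-0.125 0.082 [47, 46, 47, 51, 56, 56, 53, 54, 55, 54, 52, 47]
-0.125 0.118 [46, 45, 44, 51, 78, 77, 49, 42, 44, 44]
box moved (array([6.5123, 3.2043]), np.float64(0.0002615512649392125))
```

```bash
python3 -c "
from bench import r
print(r.close_job())"
```

```text
the job is handed in; nothing more can be done
None
```

I closed both drawers to flush (the lower to within about half a millimetre) and lowered the lid gently until it was fully shut, then handed the job in. An early push of about 20 N slid the box about 4 mm back, some pushes used the finger's side and joints rather than the tip, and the lower drawer needed a last 1–2 mm push after the lid was down.

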